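# Empty the spacer feeder into the kit tray

## Robot

A 7-joint arm with a two-finger parallel gripper is mounted at the origin on the work surface. World frame = base frame: x ahead of the robot, y to its left, z up, the work surface at z = 0. Lengths are in m, angles in rad, forces in N, time in s.
With the tool pointing down it reaches from about 0.425 to 0.875 m from the base axis. Payload 4.7 kg.
Tool frame: the origin (TCP) lies at the very end of the fingers, on their centre line; the grasp point (between the pads) lies 19 mm behind it; z points along the fingers, y is the line along which they close (so a half turn about z gives the same grasp; the last joint's range is limited). The gripper opens to 87 mm and grips with 3 to 60 N. Pads are 19 mm wide; open, the fingers measure 117 mm over their backs; the gripper's body (75 mm by 190 mm) begins 51 mm behind the grasp point.
Start: joints at [1.289, 0.321, -0.07, 1.45, 0.023, 1.371, -0.057], TCP at [0.189, -0.622, 0.223] pointing down, gripper open.
Joint ranges: [-2.86, 2.86], [-0.3, 2.09], [-1.38, 1.24], [0.06, 2.45], [-1.56, 4.7], [0.09, 2.05], [-2.69, 2.69]. Speed limits (rad/s): [2.57, 2.57, 3.14, 3.14, 3.14, 3.14, 3.14].

## Interface

Orientations are given as a rotation vector (axis times angle).
In Python, from bench import ctrl, imaging, ticket gives the robot as it stands.
- The arm moves only by the tool jog_arm, never from a script. Its argument "rows" is text: rows parted by semicolons, each of 7 numbers parted by spaces: the shift along the tool's x, y, z in cm, then the turn, a rotation vector about the tool's x, y, z in rad, then the closure, from -1 (fully open) to 1 (shut), so that 0 is half open. A call has 1 to 5 rows; each row shifts and turns the commanded pose from where the row before left it, along the tool's axes as they then stand; what a row does not reach is not made up. A row lasts 1/8 s, in which the tool goes at most 62.5 mm and 10.7 degrees, less where a joint would pass 70% of its speed; a pose out of reach is approached as far as the arm can. A call with a gripper value outside its range is refused whole. The fingers move at their own pace and stop on an object; "force" is the grip in N (left out, the last holds). Time passes only in rows, so rows that do not move let the fingers close. It gives the time, the measured TCP pose, the force, the opening and the grip force at its end, in the units of the state.
- ctrl.get_state(): the state, without advancing time (a new reading comes with each control period).
- imaging.get_image(name): name is "scene" or "top" or "wrist"; returns a dict with "img" (384x512x3 uint8, blue, green, red), "vertical_fov" (degrees; the focal length in pixels is half the picture's height over the tangent of half this angle, whatever the lens; pixels are square), "cx", "cy" (the principal point, pixels), "origin" and "orientation" of the camera in the world. Camera axes: x right, y down, z forward; pixel columns grow to the right and rows downward; lengths in m; the calibration is good to about 2 mm. The wrist camera is an equidistant fisheye: a pixel r from the principal point sees the ray r / f radians off the axis. A picture is of the moment at which its call begins. There is no depth.
- ticket.close_job(): hands the job in; it is judged then, once.
The state is a dict: "time": time; "joint_positions": joint angles; "qd": joint speeds; "joint_torque": joint torques, N m; "position": TCP position; "tool_rot": TCP orientation; "ft_force": force on the tool from outside, world axes, zero at the start; "torque": the same for the moment, N m; "grip_width": opening from 0.0 (shut) to 1.0 (fully open); "grip_force": force on a finger pad.
Only numpy, scipy, OpenCV 4.12 (cv2) and the standard library are available. Lean on these libraries where they do the work, as an engineer would, in place of code of your own. Each camera call takes 0.05 s, during which the arm holds its last target. There are 200 camera calls.

## Task

Open the feeder by pressing its orange stop cap fully down, then empty it from the bottom: shove the lowest spacer part-way out with the yellow pusher, draw it out, and lay it flat on the floor of the grey tray, until no spacer is left in the feeder; none may lie on another or on the tray's rim. Then close the outlet by pulling the orange cap fully up again, and leave the valve, pliers and T-key beyond undisturbed.

Things in the scene. Friction and masses are not known exactly. Their poses are not given: they have to be found in the camera images.
- feeder: Fixed feeder on a dark steel base 90 x 280 x 8 mm. Origin: on the bench under the stack's centre, z up; outlet to its -y, pusher at its +y. Running surface 40 mm above the bench. Clear magazine 52 (x) x 101 (y) mm, walls to 82 mm; grey detent box (to 42 mm) on its +x side; a steel strap over its middle (top at 86 mm) bars lifting spacers out; they leave only by the slot.
- slot (a point): Foot of the slot under the front wall: on the feeder's outer front face (its y = -50.5 mm), 40 mm above the bench. The slot is 11 mm high: only the bottom spacer passes, to -y. In front of it a level tongue 24 mm wide and 14 mm long, then the orange cap. Beside tongue and cap it is free down to the base plate, 8 mm above the bench.
- pusher (a joint): Pusher with yellow paddle, m: 0 = home, 0.041 = fully in (towards the feeder's -y). A spring (1.2 N home, 3 N in) sends it home when let go. It meets the bottom spacer after 0.5 to 4 mm; fully in, that spacer's front edge is at the feeder's y = -83.5 mm, 33 mm clear of the front wall, to be gripped by its sides and drawn 52 mm farther to come free; the rest drop.
- paddle (a point): Centre of the rear (+y) face of the pusher's yellow paddle (upright, 40 mm wide, 30 mm high, 8 mm thick), where it is pushed towards the feeder's -y; moves with the pusher. At home it is at the feeder's y = +107.5 mm, 56 mm above the bench; the paddle's top is 71 mm above the bench.
- stop (a joint): Orange stop cap at the outlet, m: 0 = up (closed: it blocks a spacer coming out), 0.024 = fully down (open: its top is 1 mm below the running surface). A detent holds it at either end: about 5 N to press it down or to pull it up; past the middle it snaps to the other end.
- stop_top (a point): Centre of the top of the orange stop cap, an upright cylinder 26 mm across and 26 mm tall, at x = 0, y = -78 mm of the feeder; its top is 63 mm above the bench when up, 39 mm when down; its sides can be pinched in both positions.
- tray: Loose grey kit tray, open, 218 (x) x 228 (y) mm outside, walls 4 mm thick and 14 mm high, floor 4 mm thick, about 0.8 kg. Origin: centre of its underside; z up.
- spacer1: Blue plastic spacer plate 40 (own x) x 90 (own y) x 8 (own z) mm, about 40 g, a white disc and two dark spots on each face; either face may be up. Origin: centre of the solid. Three to five spacers are present, stacked flat in the feeder, long side along its y, about 1.5 mm play all round.
- spacer2: Blue plastic spacer plate 40 (own x) x 90 (own y) x 8 (own z) mm, about 40 g, a white disc and two dark spots on each face; either face may be up. Origin: centre of the solid. Three to five spacers are present, stacked flat in the feeder, long side along its y, about 1.5 mm play all round.
- spacer3: Blue plastic spacer plate 40 (own x) x 90 (own y) x 8 (own z) mm, about 40 g, a white disc and two dark spots on each face; either face may be up. Origin: centre of the solid. Three to five spacers are present, stacked flat in the feeder, long side along its y, about 1.5 mm play all round.
- spacer4: Blue plastic spacer plate 40 (own x) x 90 (own y) x 8 (own z) mm, about 40 g, a white disc and two dark spots on each face; either face may be up. Origin: centre of the solid. Three to five spacers are present, stacked flat in the feeder, long side along its y, about 1.5 mm play all round.
- spacer5: Blue plastic spacer plate 40 (own x) x 90 (own y) x 8 (own z) mm, about 40 g, a white disc and two dark spots on each face; either face may be up. Origin: centre of the solid. Three to five spacers are present, stacked flat in the feeder, long side along its y, about 1.5 mm play all round.
- valve: Bystander on the bench beyond the work: a black plastic ball valve with a blue lever, standing upright, 60 mm across, 113 mm tall. Origin: under its middle on the bench. Not to be disturbed.
- pliers: Bystander on the bench beyond the work: pliers with orange handles, lying, 150 mm long. Origin: under its middle on the bench. Not to be disturbed.
- tkey: Bystander on the bench beyond the work: a steel T-handled socket key, lying, 120 mm long. Origin: under its middle on the bench. Not to be disturbed.
Not all that is in view belongs to the job. Leave any green or turquoise look-alike of the spacer5 alone.

How it is judged:
On the way, in this order (a step that is already met when the one before it is completed fails the run):
1. the orange stop cap is pressed fully down (value of joint stop above 0.021 m), for 0.2 s.
2. with the cap still down, every spacer lies flat on the tray's floor (x of spacer1 in the frame of tray between -0.09 and 0.09 m and y of spacer1 in the frame of tray between -0.095 and 0.095 m and z of spacer1 in the frame of tray between 0.0045 and 0.0115 m and angle between the z axis of each of spacer1, spacer2, spacer3, spacer4, spacer5 and the z axis of tray, either way round below 0.1 rad and x of spacer2 in the frame of tray between -0.09 and 0.09 m and y of spacer2 in the frame of tray between -0.095 and 0.095 m and z of spacer2 in the frame of tray between 0.0045 and 0.0115 m and x of spacer3 in the frame of tray between -0.09 and 0.09 m and y of spacer3 in the frame of tray between -0.095 and 0.095 m and z of spacer3 in the frame of tray between 0.0045 and 0.0115 m and x of spacer4 in the frame of tray between -0.09 and 0.09 m and y of spacer4 in the frame of tray between -0.095 and 0.095 m and z of spacer4 in the frame of tray between 0.0045 and 0.0115 m and x of spacer5 in the frame of tray between -0.09 and 0.09 m and y of spacer5 in the frame of tray between -0.095 and 0.095 m and z of spacer5 in the frame of tray between 0.0045 and 0.0115 m and value of joint stop above 0.021 m), for 0.2 s.
3. the orange stop cap is pulled fully up again (value of joint stop below 0.003 m), for 0.2 s.
At the end, for the whole second after the job is handed in: Every spacer present lies at rest flat (within 0.1 rad) on the tray's floor (none on another or on the rim), its centre inside the tray (within 90 mm of the tray's centre along its x and 95 mm along its y), and the stop cap is up (joint below 3 mm) (x of spacer1 in the frame of tray between -0.09 and 0.09 m and y of spacer1 in the frame of tray between -0.095 and 0.095 m and z of spacer1 in the frame of tray between 0.0045 and 0.0115 m and angle between the z axis of each of spacer1, spacer2, spacer3, spacer4, spacer5 and the z axis of tray, either way round below 0.1 rad and x of spacer2 in the frame of tray between -0.09 and 0.09 m and y of spacer2 in the frame of tray between -0.095 and 0.095 m and z of spacer2 in the frame of tray between 0.0045 and 0.0115 m and x of spacer3 in the frame of tray between -0.09 and 0.09 m and y of spacer3 in the frame of tray between -0.095 and 0.095 m and z of spacer3 in the frame of tray between 0.0045 and 0.0115 m and x of spacer4 in the frame of tray between -0.09 and 0.09 m and y of spacer4 in the frame of tray between -0.095 and 0.095 m and z of spacer4 in the frame of tray between 0.0045 and 0.0115 m and x of spacer5 in the frame of tray between -0.09 and 0.09 m and y of spacer5 in the frame of tray between -0.095 and 0.095 m and z of spacer5 in the frame of tray between 0.0045 and 0.0115 m and linear speed of each of spacer1, spacer2, spacer3, spacer4, spacer5, tray below 0.02 m/s and value of joint stop below 0.003 m); the robot touches nothing.
It fails at once if the valve is knocked more than 3 cm aside (distance of valve from where it was at the start of the episode above 0.03 m).
It fails at once if the pair of pliers is knocked more than 3 cm aside (distance of pliers from where it was at the start of the episode above 0.03 m).
It fails at once if the T-key is knocked more than 3 cm aside (distance of tkey from where it was at the start of the episode above 0.03 m).
It fails at once if the valve is knocked over (angle between valve's own z axis and vertical above 0.5 rad).
Of spacer1, spacer2, spacer3, spacer4, spacer5 only 3 to 5 are there at a start; the rules pass over those that are not, and their reading is None.
At some moment in a run one of tray may be knocked a few centimetres aside while the robot is not near it.
Once in a run the grip may slacken for a moment while it holds something.
It also fails if it takes over 210 s, if anything falls off the work surface, if the arm or the gripper's body presses on something with over 40 N, if the wrist force passes 120 N, or if a joint passes its speed limit or range.

## Working session

There is one attempt and no reset: what is moved stays moved. The work goes in short steps, Python scripts to look and compute and a tool call to move; the robot and the scene stay as the last step left them, time stands still between calls to the robot, and variables do not carry over. Pictures are saved under pics/ and viewed, at most 14 in all, crops included, and the job is handed in when it is done.

Besides the shell and the picture viewer there is one more tool, called after "Request:" as name(argument=value, ...), one argument or row to a line, values as JSON. jog_arm: Moves the arm, as the interface text tells. Its arguments: {"type":"object","properties":{"rows":{"type":"string"},"force":{"type":"number"}},"required":["rows"]}

```bash
ls; mkdir -p pics
cat > h.py <<'E'
import numpy as np, cv2
from scipy.spatial.transform import Rotation as R
from bench import ctrl, imaging, ticket
def rot(o):
    o=np.array(o,float)
    return o if o.shape==(3,3) else (R.from_rotvec(o).as_matrix() if o.size==3 else R.from_quat(o).as_matrix())
def ray(c,u,v):
    h=c['img'].shape[0]; f=h/2/np.tan(np.radians(c['vertical_fov'])/2)
    return rot(c['orientation'])@np.array([(u-c['cx'])/f,(v-c['cy'])/f,1.])
def onplane(c,u,v,z):
    d=ray(c,u,v); o=np.array(c['origin']); return o+d*(z-o[2])/d[2]
def proj(c,p):
    h=c['img'].shape[0]; f=h/2/np.tan(np.radians(c['vertical_fov'])/2)
    q=rot(c['orientation']).T@(np.array(p)-np.array(c['origin'])); return np.array([c['cx']+f*q[0]/q[2],c['cy']+f*q[1]/q[2]])
E
python3 - <<'E'
from h import *
for n in('top','scene'):
    c=imaging.get_image(n); cv2.imwrite(f'pics/{n}0.png',cv2.resize(c['img'],(800,600)))
    np.save(f'{n}0.npy',c,allow_pickle=True)
    print({k:v for k,v in c.items() if k!='img'})
print(ctrl.get_state())
E
```

```text
pics
{'vertical_fov': 50.62805097637161, 'cx': 252.4112134810237, 'cy': 189.81198362286236, 'origin': array([0.54070497, 0.04659353, 0.89585609]), 'orientation': array([-2.17090674,  2.2241899 , -0.06940715])}
{'vertical_fov': 51.709150230527335, 'cx': 254.05792868986683, 'cy': 192.33267185037016, 'origin': array([ 1.01768431, -0.29532857,  0.57304944]), 'orientation': array([-2.11831552, -1.05440666,  0.47168269])}
{'time': 0.1, 'joint_positions': array([ 1.28908995,  0.32172574, -0.07005375,  1.45155635,  0.02261444,
        1.37077318, -0.05692456]), 'qd': array([-6.47281081e-04, -5.08575123e-03,  5.34133606e-04, -3.91814871e-03,
        5.37415467e-04,  3.94040419e-04, -3.53727912e-05]), 'joint_torque': array([ 4.05144119e-04, -4.92573202e+01, -4.05311454e-01, -3.13399494e+01,
       -6.43100473e-02,  3.94304143e-02, -1.62160909e-06]), 'position': array([ 0.18927096, -0.62132443,  0.22158398]), 'tool_rot': array([-3.10567946e+00, -4.62682126e-01,  5.67516873e-04]), 'ft_force': array([ 0.08414264,  0.24487495, -0.98542802]), 'torque': array([ 0.04036888,  0.02353896, -0.00992467]), 'grip_force': 0.0, 'grip_width': 0.9992350727641913}
```

View pics/top0.png

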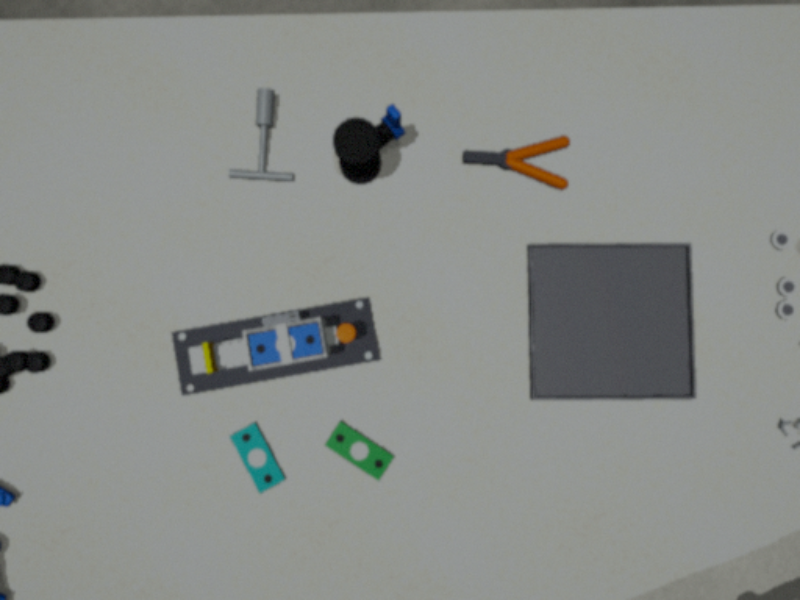

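View pics/scene0.png

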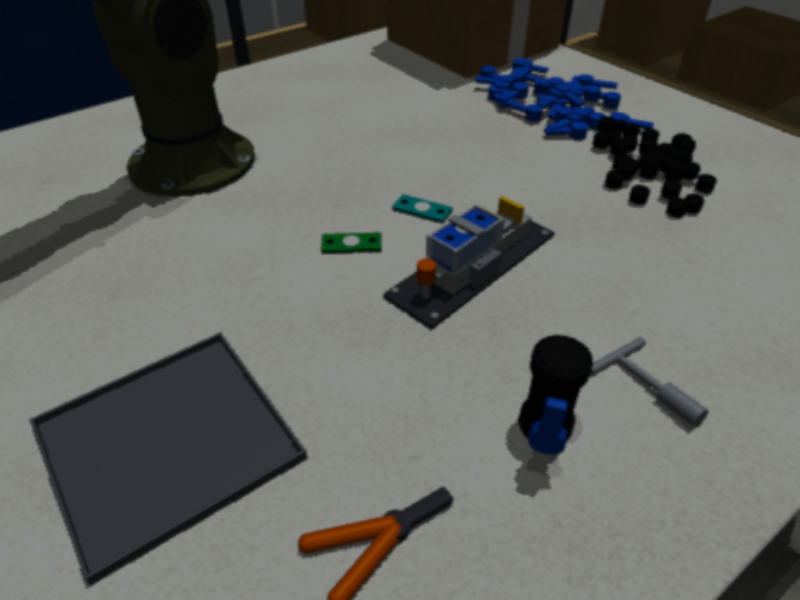

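The top view shows the feeder at px (275,345)/800, with the outlet and orange cap (346,333) to the image right and the yellow paddle at (208,357). The tray is at (610,320). The blue plates inside the magazine are the spacers, and green (360,450) and turquoise (257,457) are look-alikes to leave alone. Next I'll measure the feeder and tray.

Run:
```python
from h import *
c=np.load('top0.npy',allow_pickle=True).item(); im=c['img']; s=np.load('scene0.npy',allow_pickle=True).item()
hsv=cv2.cvtColor(im,cv2.COLOR_BGR2HSV); H,S,V=cv2.split(hsv)
def comps(m,a=20):
    n,l,st,ce=cv2.connectedComponentsWithStats(m.astype(np.uint8)); return [(st[i],ce[i],l==i) for i in range(1,n) if st[i,4]>a]
dark=((V<110)).astype(np.uint8)
for st,ce,m in comps(dark,800):
    if 90<ce[0]<480 and 130<ce[1]<300:
        r=cv2.minAreaRect(cv2.findContours(m.astype(np.uint8),0,1)[0][0]); b=cv2.boxPoints(r)
        z=.014 if ce[0]>300 else .008
        P=np.array([onplane(c,u,v,z) for u,v in b]); d=[np.linalg.norm(P[i]-P[i-1]) for i in range(4)]
        print('dark',ce.round(1),P.mean(0).round(4),np.round(d,4),P[:,:2].round(4).tolist())
for nm,m,z in(('or',(H<16)&(S>150)&(V>90),.063),('ye',(H>22)&(H<34)&(S>130),.071),('bl',(H>100)&(H<125)&(S>130),.06)):
    for st,ce,mm in comps(m,12):
        if 90<ce[0]<260 and 180<ce[1]<260: print(nm,st,ce.round(1),onplane(c,*ce,z).round(4))
hs=cv2.cvtColor(s['img'],cv2.COLOR_BGR2HSV)
for st,ce,mm in comps((hs[...,0]<16)&(hs[...,1]>150),12): print('scene or',st,ce.round(1),onplane(s,*ce,.055).round(4))
for st,ce,mm in comps((hs[...,0]>18)&(hs[...,0]<34)&(hs[...,1]>150),12): print('scene ye',st,ce.round(1),onplane(s,*ce,.056).round(4))
# crop of feeder side
x=s['img'][110:215,240:365]; cv2.imwrite('pics/feeder0.png',cv2.resize(x,None,fx=6,fy=5.7,interpolation=2))
```

```text
dark [390.5 205.4] [ 0.5483 -0.2612  0.014 ] [0.2152 0.2351 0.2157 0.232 ] [[0.6586, -0.1484], [0.6531, -0.3834], [0.4377, -0.3726], [0.4436, -0.1406]]
dark [178.2 221.9] [0.5253 0.2061 0.008 ] [0.0891 0.2821 0.0896 0.2806] [[0.5475, 0.3528], [0.5912, 0.0741], [0.5027, 0.0601], [0.4597, 0.3374]]
ye [129 219  10  20 109] [133.3 228.2] [0.514  0.2815 0.071 ]
bl [185 207  21  22 322] [195.6 217.2] [0.5329 0.157  0.06  ]
bl [159 212  20  22 312] [168.3 222.2] [0.5242 0.213  0.06  ]
scene or [267 165  13  18 178] [272.4 173.5] [0.5448 0.1003 0.055 ]
scene or [ 191  330   66   54 1422] [227.3 351.2] [ 0.7968 -0.1803  0.055 ]
scene ye [231   0  15  18  78] [236.3   9.8] [-0.2964  0.5994  0.056 ]
scene ye [240   0  13   8  36] [245.9   2.9] [-0.3385  0.6753  0.056 ]
scene ye [254   0  13  14  51] [260.1   5.8] [-0.2767  0.6992  0.056 ]
scene ye [265   0   9  12  32] [270.2   5.2] [-0.2579  0.7344  0.056 ]
scene ye [276   0   7  13  30] [278.8   6. ] [-0.2292  0.7547  0.056 ]
scene ye [285   0  19  16  76] [294.2   7.5] [-0.1788  0.79    0.056 ]
scene ye [346   0  10   9  36] [350.    3.2] [-
[... 846 characters left out ...]
8   0.056 ]
scene ye [266  21   7   8  20] [268.6  24.4] [-0.1015  0.6027  0.056 ]
scene ye [270  23  17  17  98] [277.8  31.1] [-0.0328  0.5882  0.056 ]
scene ye [283  22  11  16  40] [289.1  29.4] [-0.0211  0.629   0.056 ]
scene ye [474  22  14  16  54] [480.6  28.5] [0.3782 1.1492 0.056 ]
scene ye [498  23  13  10  42] [503.1  28.3] [0.4244 1.2103 0.056 ]
scene ye [428  25   5   9  18] [430.5  28.9] [0.2755 1.012  0.056 ]
scene ye [415  29   7   8  14] [417.7  32.4] [0.2674 0.9523 0.056 ]
scene ye [465  46   8  11  25] [469.2  52. ] [0.4613 0.944  0.056 ]
scene ye [472  55   7   7  14] [474.4  58.1] [0.4952 0.9165 0.056 ]
scene ye [319 126  16  18 162] [326.7 133.7] [0.5111 0.2861 0.056 ]
```

View pics/feeder0.png

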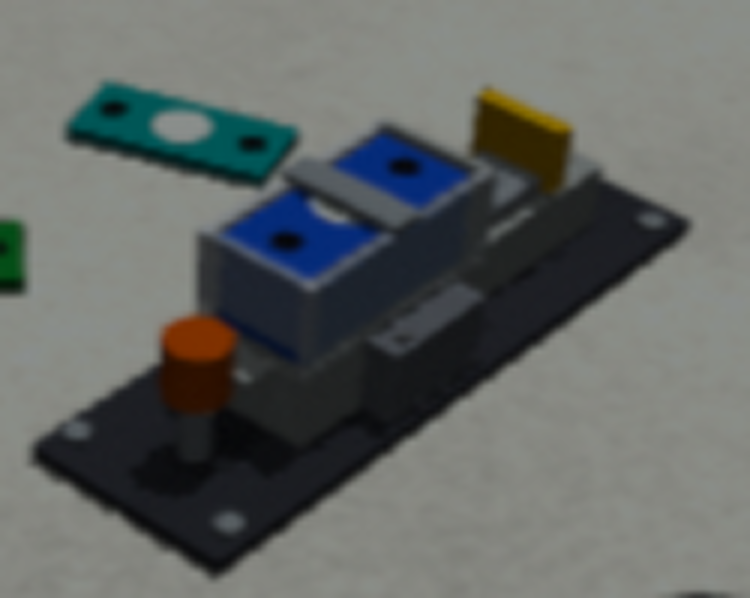

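The cap is at the outlet end (up), with blue spacers in the magazine. I'll write a planner helper, refine the feeder frame, then go over the cap.

```bash
cat >> h.py <<'E'
# feeder frame
FO=np.array([.5305,.178]); FY=np.radians(8.86)
def fe(x,y):
    c,s=np.cos(FY),np.sin(FY); return FO+np.array([c*x-s*y,s*x+c*y])
def pose(): s=ctrl.get_state(); return s,np.array(s['position']),rot(s['tool_rot'])
def plan(wps,yaw=None):
    """wps: list of (x,y,z[,yaw of tool x]) ; prints rows, level tool down"""
    s,p,Rm=pose(); p=p.copy(); out=[]
    for w in wps:
        t=np.array(w[:3]); ty=w[3] if len(w)>3 else None
        d=t-p; cy=np.arctan2(Rm[1,0],Rm[0,0])
        Rt=Rm
        if ty is not None:
            Rt=np.array([[np.cos(ty),np.sin(ty),0],[np.sin(ty),-np.cos(ty),0],[0,0,-1.]])
        rv=R.from_matrix(Rm.T@Rt).as_rotvec()
        n=max(1,int(np.ceil(max(np.linalg.norm(d)/.0615,np.linalg.norm(rv)/.185))))
        for i in range(n):
            out.append(np.r_[Rm.T@(d/n)*100,rv/n]); Rm=Rm@R.from_rotvec(rv/n).as_matrix()
        p=t
    for o in out: print(' '.join(f'{v:.2f}' for v in o[:3]),' '.join(f'{v:.3f}' for v in o[3:]))
E
python3 - <<'E'
from h import *
c=np.load('top0.npy',allow_pickle=True).item(); s=np.load('scene0.npy',allow_pickle=True).item()
H,S,V=cv2.split(cv2.cvtColor(c['img'],cv2.COLOR_BGR2HSV))
m=((H<20)&(S>110)).astype(np.uint8); m[:, :200]=0; m[:,245:]=0; m[:190]=0; m[240:]=0
ys,xs=np.nonzero(m); u,v=xs.mean(),ys.mean(); print('cap top',len(xs),u,v,onplane(c,u,v,.063).round(4))
h=cv2.cvtColor(s['img'],cv2.COLOR_BGR2HSV); m=(h[...,0]<16)&(h[...,1]>150)&(h[...,2]>0); m[:,300:]=0;m[200:]=0
ys,xs=np.nonzero(m); vv=h[...,2]; print('top of cap V', [(y,int(xs[ys==y].min()),int(xs[ys==y].max()),int(np.median(vv[y,xs[ys==y]]))) for y in range(ys.min(),ys.max()+1)])
# stack height: blue extent
for n,cc in(('top',c),('scene',s)):
    print(n,'origin proj',proj(cc,[*fe(0,-78),.063]),'cap; mag corners z82',[proj(cc,[*fe(x,y),.082]).round(1).tolist() for x in(-26,26) for y in(-50.5,50.5)] if 0 else '')
p=[*fe(0,-.078),.16,FY+np.pi/2]; print(p)
plan([(.45,-.3,.21,np.radians(55)),p])
E
```

```text
cap top 142 221.46478873239437 212.46478873239437 [0.5414 0.1035 0.063 ]Traceback (most recent call last):
  File "<stdin>", line 7, in <module>
    return umr_minimum(a, axis, None, out, keepdims, initial, where)
ValueError: zero-size array to reduction operation minimum which has no identity
```

```bash
sed -i 's/FO=np.array.*;/FO=np.array([.5293,.1810]);/' h.py
python3 - <<'E'
from h import *
s=np.load('scene0.npy',allow_pickle=True).item(); c=np.load('top0.npy',allow_pickle=True).item()
print('cap scene proj',proj(s,[*fe(0,-.078),.063]),'(seen blob x267-280 y165-183)', 'paddle top scene',proj(s,[*fe(0,.1035),.071]),proj(s,[*fe(0,.1035),.041]),'(seen 319-335,126-144)')
plan([(.45,-.3,.21,np.radians(55)),[*fe(0,-.078),.16,FY+np.pi/2]])
E
```

```text
cap scene proj [272.88419437 168.86392672] (seen blob x267-280 y165-183) paddle top scene [327.32020677 128.99274762] [325.79455283 139.98097949] (seen 319-335,126-144)
4.90 -3.31 0.17 -0.000 -0.000 -0.095
5.19 -2.83 0.17 -0.000 -0.000 -0.095
5.44 -2.32 0.17 -0.000 -0.000 -0.095
5.63 -1.80 0.17 -0.000 -0.000 -0.095
5.78 -1.25 0.17 -0.000 -0.000 -0.095
5.87 -0.70 0.17 -0.000 -0.000 -0.095
5.91 -0.14 0.17 -0.000 -0.000 -0.095
5.48 -2.24 0.71 0.000 0.000 -0.109
5.69 -1.63 0.71 0.000 0.000 -0.109
5.83 -1.00 0.71 0.000 0.000 -0.109
5.91 -0.36 0.71 0.000 0.000 -0.109
5.91 0.29 0.71 0.000 0.000 -0.109
5.84 0.93 0.71 0.000 0.000 -0.109
5.71 1.56 0.71 0.000 0.000 -0.109
```

Request:
jog_arm(
  rows="4.9 -3.3 0.2 0 0 -0.095 1; 5.2 -2.8 0.2 0 0 -0.095 1; 5.4 -2.3 0.2 0 0 -0.095 1; 5.6 -1.8 0.2 0 0 -0.095 1; 5.8 -1.25 0.2 0 0 -0.095 1",
)

```text
time: 0.72
position: [0.3763, -0.3911, 0.2122]
tool_rot: [-2.909, -1.185, 0.0]
ft_force: [0.1, -0.2, -0.2]
grip_width: 0.517
grip_force: 0.0
```

Request:
jog_arm(
  rows="5.9 -0.7 0.2 0 0 -0.095 1; 5.9 -0.15 0.2 0 0 -0.095 1; 5.5 -2.25 0.7 0 0 -0.109 1; 5.7 -1.6 0.7 0 0 -0.109 1; 5.8 -1.0 0.7 0 0 -0.109 1",
)

```text
time: 1.35
position: [0.4894, -0.1258, 0.1871]
tool_rot: [2.509, 1.89, -0.0]
ft_force: [0.8, 0.6, 0.8]
grip_width: 0.02
grip_force: 0.0
```

Request:
jog_arm(
  rows="5.9 -0.35 0.7 0 0 -0.109 1; 5.9 0.3 0.7 0 0 -0.109 1; 5.8 0.95 0.7 0 0 -0.109 1; 5.7 1.55 0.7 0 0 -0.109 1; 0 0 0 0 0 0 1",
)

```text
time: 1.98
position: [0.5408, 0.1088, 0.1589]
tool_rot: [-2.031, -2.392, -0.003]
ft_force: [-0.9, -0.4, 0.2]
grip_width: 0.006
grip_force: 0.0
```

Run:
```python
from h import *
s,p,Rm=pose(); print(p,np.degrees(np.arctan2(Rm[1,0],Rm[0,0])),s['time'],s['grip_width'],s['ft_force'])
w=imaging.get_image('wrist'); cv2.imwrite('pics/w1.png',cv2.resize(w['img'],(800,600)))
plan([[*fe(0,-.078),.075,FY+np.pi/2]])
```

```text
[0.5407673  0.1088187  0.15890627] 99.33764097857514 1.975 0.005999567364032949 [-0.85398841 -0.40052739  0.16438424]
-0.06 0.01 4.19 -0.001 -0.001 0.002
-0.06 0.01 4.19 -0.001 -0.001 0.002
```

View pics/w1.png

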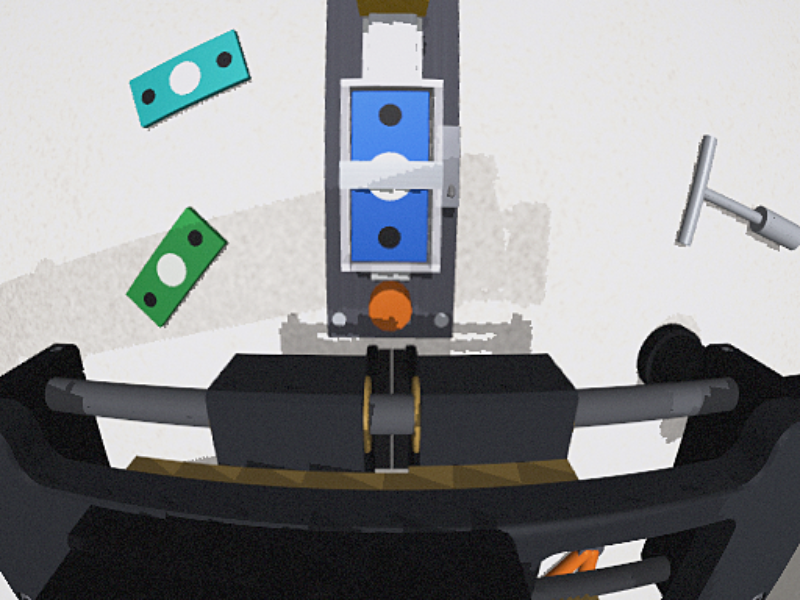

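The wrist view shows the cap at (390,305), just ahead of the closed fingers, and the magazine with its strap at (390,175). I'll check the feeder frame with the fisheye rays.

```bash
cat >> h.py <<'E'
def wray(c,u,v,z):
    h=c['img'].shape[0]; f=h/2/np.tan(np.radians(c['vertical_fov'])/2); a=np.array([u-c['cx'],v-c['cy']]); r=np.linalg.norm(a); t=r/f
    d=rot(c['orientation'])@np.r_[np.sin(t)*a/max(r,1e-9),np.cos(t)]; o=np.array(c['origin']); return o+d*(z-o[2])/d[2]
def inf(p): 
    c,s=np.cos(FY),np.sin(FY); q=np.array(p[:2])-FO; return np.round(np.array([c*q[0]+s*q[1],-s*q[0]+c*q[1]])*1000,1)
E
python3 - <<'E'
from h import *
w=imaging.get_image('wrist'); k=512/800
H,S,V=cv2.split(cv2.cvtColor(w['img'],cv2.COLOR_BGR2HSV))
m=((H<20)&(S>150)&(V>190)).astype(np.uint8); m[:150]=0;m[225:]=0;m[:,:220]=0;m[:,280:]=0
ys,xs=np.nonzero(m); print(len(xs),xs.min(),xs.max(),ys.min(),ys.max()); p=wray(w,(xs.min()+xs.max())/2,(ys.min()+ys.max())/2,.063); print('cap',p,inf(p))
for u,v,z,n in((328,335,.008,'plate FL -45,?'),(453,335,.008,'plate FR 45'),(342,270,.082,'mag FL -26+t'),(440,271,.082,'mag FR'),(443,80,.082,'mag RR'),(345,80,.082,'mag RL')): print(n,inf(wray(w,u*k,v*k,z)))
for z in(.064,.072,.08): a=inf(wray(w,352*k,88*k,z));b=inf(wray(w,430*k,262*k,z)); print(z,a,b,'want 40 x 90',b-a, 'spots', inf(wray(w,390*k,115*k,z)),inf(wray(w,389*k,237*k,z)))
s,p,Rm=pose();print(p,inf(p))
plan([[*fe(0,-.078),.07,FY+np.pi/2]])
E
```

```text
479 237 263 182 205
cap [0.54114221 0.10565636 0.063     ] [  0.1 -76.3]
plate FL -45,? [ -45.  -116.6]
plate FR 45 [  45.  -116.3]
mag FL -26+t [-25.6 -53.2]
mag FR [ 26.1 -53.6]
mag RR [26.4 46.5]
mag RL [-23.3  46.3]
0.064 [-21.3  45.2] [ 22.2 -52.3] want 40 x 90 [ 43.5 -97.5] spots [-0.5 29.7] [ -0.9 -38.2]
0.072 [-20.6  43.7] [ 21.6 -50.7] want 40 x 90 [ 42.2 -94.4] spots [-0.5 28.7] [ -0.9 -37.1]
0.08 [-19.9  42.3] [ 20.9 -49.2] want 40 x 90 [ 40.8 -91.5] spots [-0.5 27.7] [ -0.8 -36. ]
[0.54139373 0.10259062 0.15893057] [ -0.1 -79.3]
0.07 0.01 4.45 -0.001 0.000 -0.000
0.07 0.01 4.45 -0.001 0.000 -0.000
```

The frame agrees to about 2 mm, and the stack top at 80 mm means five spacers. Pressing the cap.

Request:
jog_arm(
  rows="0.1 0 4.4 0 0 0 1; 0 0 4.4 0 0 0 1; 0 0 1.5 0 0 0 1; 0 0 1.0 0 0 0 1; 0 0 0.9 0 0 0 1",
)

```text
time: 2.7
position: [0.543, 0.103, 0.0388]
tool_rot: [2.045, 2.382, 0.002]
ft_force: [-14.9, -4.5, 62.3]
grip_width: 0.001
grip_force: 32.3
```

Request:
jog_arm(
  rows="0 0 0 0 0 0 1; 0 0 0 0 0 0 1",
)

```text
time: 2.95
position: [0.5431, 0.1033, 0.0394]
tool_rot: [2.044, 2.382, 0.002]
ft_force: [-1.9, -1.1, 6.0]
grip_width: 0.002
grip_force: 3.0
```

Run:
```python
from h import *
plan([[*fe(0,-.078),.115,FY+np.pi/2],[*fe(0,.14),.115],[*fe(0,.14),.05]])
```

```text
0.04 -0.08 -3.78 0.001 0.001 -0.001
0.04 -0.08 -3.78 0.001 0.001 -0.001
5.45 -0.00 -0.00 0.000 0.000 0.000
5.45 -0.00 -0.00 0.000 0.000 0.000
5.45 -0.00 -0.00 0.000 0.000 0.000
5.45 -0.00 -0.00 0.000 0.000 0.000
0.00 -0.00 3.25 0.000 0.000 0.000
0.00 -0.00 3.25 0.000 0.000 0.000
```

Request:
jog_arm(
  rows="0 -0.1 -3.9 0 0 0 1; 0 0 -3.9 0 0 0 1; 5.45 0 0 0 0 0 1; 5.45 0 0 0 0 0 1; 5.45 0 0 0 0 0 1",
)

```text
time: 3.58
position: [0.5165, 0.2663, 0.1168]
tool_rot: [2.046, 2.382, 0.004]
ft_force: [0.2, -0.1, -0.2]
grip_width: 0.005
grip_force: 0.0
```

Request:
jog_arm(
  rows="5.45 0 0 0 0 0 1; 0 0 3.25 0 0 0 1; 0 0 3.25 0 0 0 1; 0 0 0 0 0 0 1",
)

```text
time: 4.08
position: [0.5063, 0.3177, 0.0489]
tool_rot: [-2.044, -2.384, 0.006]
ft_force: [-0.3, 0.2, 1.1]
grip_width: 0.005
grip_force: 0.0
```

Run:
```python
from h import *
s,p,Rm=pose(); print(p,inf(p),s['ft_force'])
c=imaging.get_image('scene'); x=c['img'][80:215,240:400]; cv2.imwrite('pics/s2.png',cv2.resize(x,None,fx=5,fy=4.4,interpolation=2))
```

```text
[0.50628586 0.31771041 0.04886152] [ -1.7 138.6] [-0.26735511  0.16058184  1.09110721]
```

View pics/s2.png

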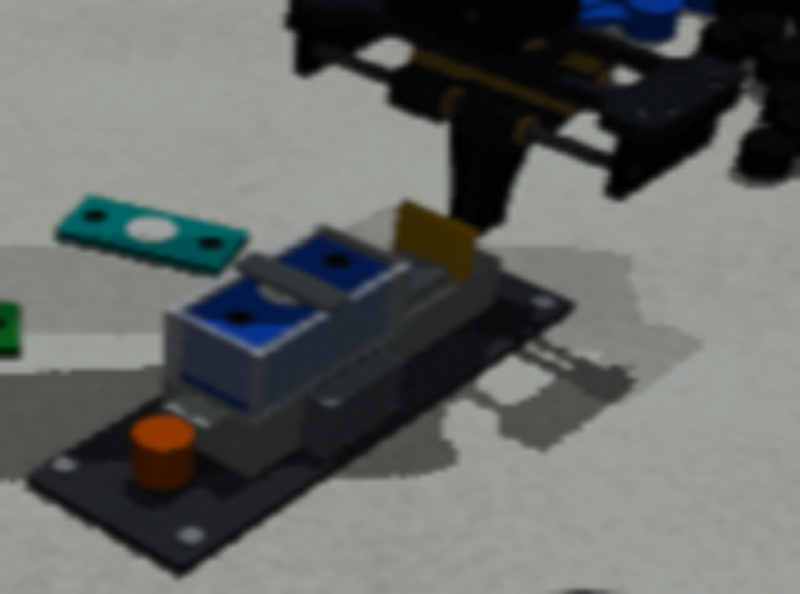

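The cap is down (163,450) and the fingers are behind the paddle (435,240). Pushing.

Request:
jog_arm(
  rows="-1.8 0.15 0 0 0 0 1; -1.2 0 0 0 0 0 1; -1.2 0 0 0 0 0 1; -1 0 0 0 0 0 1; -0.6 0 0 0 0 0 1",
)

```text
time: 4.75
position: [0.5192, 0.263, 0.0524]
tool_rot: [-2.045, -2.384, -0.009]
ft_force: [-0.0, 6.3, 2.2]
grip_width: 0.004
grip_force: 3.1
```

Request:
jog_arm(
  rows="-0.3 0 0 0 0 0 1; 0 0 0 0 0 0 1",
)

```text
time: 5.0
position: [0.5196, 0.26, 0.0524]
tool_rot: [2.045, 2.384, 0.008]
ft_force: [0.3, 4.7, 2.3]
grip_width: 0.009
grip_force: 2.5
```

Request:
jog_arm(
  rows="-0.4 0 0 0 0 0 1; 0 0 0 0 0 0 1",
)

```text
time: 5.25
position: [0.5199, 0.2584, 0.0525]
tool_rot: [-2.043, -2.385, -0.013]
ft_force: [0.5, 9.5, 0.0]
grip_width: 0.007
grip_force: 4.5
```

Request:
jog_arm(
  rows="-0.4 0 0 0 0 0 1; 0 0 0 0 0 0 1",
)

```text
time: 5.5
position: [0.5199, 0.2582, 0.0526]
tool_rot: [-2.038, -2.384, -0.02]
ft_force: [-0.5, 15.9, -2.0]
grip_width: 0.005
grip_force: 7.7
```

Run:
```python
from h import *
s,p,Rm=pose(); print(p,inf(p))
plan([[*fe(0,.105),.0526,FY+np.pi/2],[*fe(0,.105),.115],[*fe(0,-.073),.115],[*fe(0,-.073),.036]])
```

```text
[0.51987336 0.25824933 0.05262466] [ 2.6 77.8]
2.72 -0.25 0.03 0.006 -0.012 0.002
-0.00 -0.00 -3.12 0.000 0.000 0.000
-0.00 -0.00 -3.12 0.000 0.000 0.000
-5.93 -0.00 0.00 0.000 0.000 0.000
-5.93 -0.00 0.00 0.000 0.000 0.000
-5.93 -0.00 0.00 0.000 0.000 0.000
0.00 0.00 3.95 0.000 0.000 0.000
0.00 0.00 3.95 0.000 0.000 0.000
```

Request:
jog_arm(
  rows="3.6 0 0 0 0 0 1; 0 0 -3.4 0 0 0 1; 0 0 -3.3 0 0 0 1; -5.93 0 0 0 0 0 -1; -5.93 0 0 0 0 0 -1",
  force=30,
)

```text
time: 6.12
position: [0.5327, 0.1664, 0.1185]
tool_rot: [2.043, 2.384, -0.0]
ft_force: [1.0, -0.1, -0.1]
grip_width: 0.153
grip_force: 0.0
```

Request:
jog_arm(
  rows="-5.95 0 0 0 0 0 -1; 0 0 2.5 0 0 0 -1; 0 0 0 0 0 0 -1",
)

```text
time: 6.5
position: [0.5399, 0.1075, 0.0914]
tool_rot: [-2.048, -2.381, 0.005]
ft_force: [0.1, 0.7, 0.6]
grip_width: 0.491
grip_force: 0.0
```

Run:
```python
from h import *
s,p,Rm=pose(); print(p,inf(p),s['grip_width'])
plan([[*fe(0,-.073),.036,FY+np.pi/2]])
w=imaging.get_image('wrist'); cv2.imwrite('pics/w3.png',cv2.resize(w['img'],(800,600)))
```

```text
[0.53986342 0.10751771 0.09139807] [ -0.9 -74.2] 0.49141719018701
0.13 0.11 5.54 -0.004 0.001 -0.005
```

View pics/w3.png

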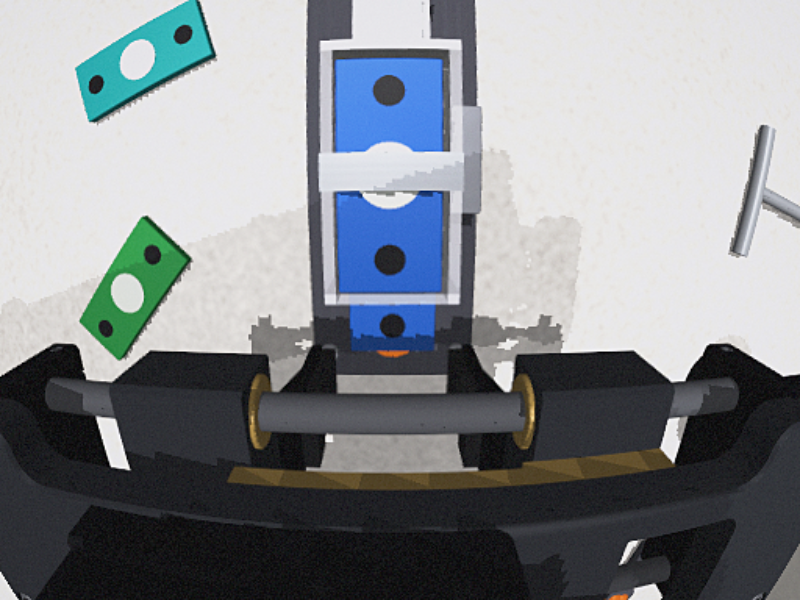

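The lowest spacer is out over the cap (390,328), and the fingers straddle it. Descend and grip.

Request:
jog_arm(
  rows="0.1 0.1 2.7 0 0 0 -0.6; 0 0 2.7 0 0 0 -0.6; 0 0 0 0 0 0 1; 0 0 0 0 0 0 1; 0 0 0 0 0 0 1",
  force=30,
)

```text
time: 7.18
position: [0.5431, 0.1119, 0.0401]
tool_rot: [2.043, 2.384, 0.003]
ft_force: [0.4, -0.1, 0.5]
grip_width: 0.544
grip_force: 0.2
```

Request:
jog_arm(
  rows="0 0 0 0 0 0 1; 0 0 0 0 0 0 1",
)

```text
time: 7.42
position: [0.5418, 0.1113, 0.0396]
tool_rot: [2.045, 2.385, -0.002]
ft_force: [-4.1, -0.7, 6.0]
grip_width: 0.456
grip_force: 29.8
```

Request:
jog_arm(
  rows="-1 0 0 0 0 0 1; -1.5 0 0 0 0 0 1; -1.5 0 0 0 0 0 1; -1.5 0 0 0 0 0 1; -1 0 0 0 0 0 1",
)

```text
time: 8.05
position: [0.5523, 0.0452, 0.0386]
tool_rot: [2.047, 2.382, -0.001]
ft_force: [0.0, 0.2, 1.2]
grip_width: 0.455
grip_force: 29.8
```

Request:
jog_arm(
  rows="-1 0 0 0 0 0 1; 0 0 -2.5 0 0 0 1; 0 0 -2 0 0 0 1",
)

```text
time: 8.43
position: [0.5534, 0.0366, 0.0841]
tool_rot: [2.046, 2.384, -0.001]
ft_force: [-0.1, 0.7, 0.4]
grip_width: 0.462
grip_force: 2.9
```

Run:
```python
from h import *
s,p,Rm=pose(); print(p,inf(p),s['grip_width'],s['grip_force'])
c=imaging.get_image('scene'); cv2.imwrite('pics/s4.png',cv2.resize(c['img'][60:384,0:420],(778,600)))
c=imaging.get_image('top'); np.save('top1.npy',c,allow_pickle=True)
V=cv2.cvtColor(c['img'],cv2.COLOR_BGR2HSV)[...,2]; m=(V<110).astype(np.uint8); m[:,:320]=0;m[:140]=0;m[290:]=0
n,l,st,ce=cv2.connectedComponentsWithStats(m); print([(st[i].tolist(),ce[i].round(1)) for i in range(1,n) if st[i,4]>500])
```

```text
[0.55341591 0.03658856 0.08414442] [   1.6 -146.4] 0.461989119155684 2.895505651831627
[([337, 156, 107, 101, 10349], array([389.9, 205.9]))]
```

View pics/s4.png

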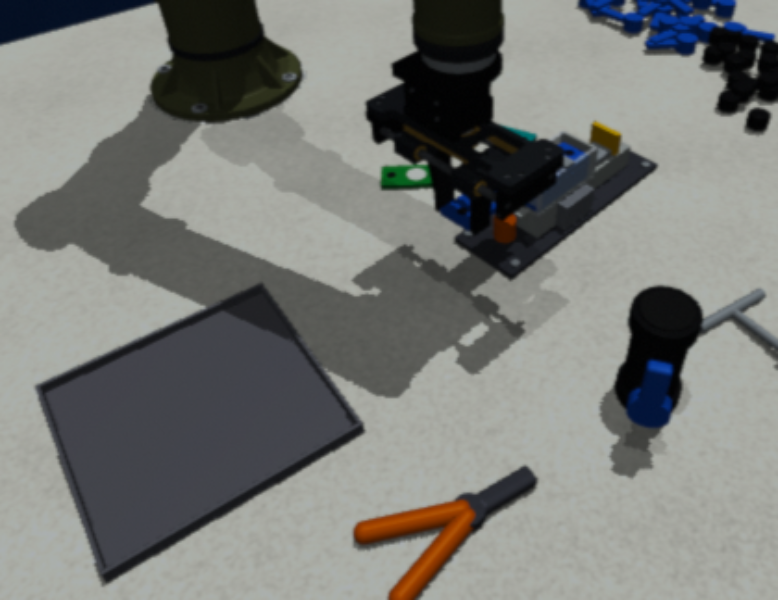

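The spacer is still between the fingers (460,210), but the grip has slackened. I'll wait for it to recover.

Request:
jog_arm(
  rows="0 0 0 0 0 0 1; 0 0 0 0 0 0 1; 0 0 0 0 0 0 1",
  force=30,
)

```text
time: 8.9
position: [0.5529, 0.0373, 0.0828]
tool_rot: [-2.044, -2.384, 0.001]
ft_force: [0.8, 0.0, -1.0]
grip_width: 0.457
grip_force: 30.0
```

```bash
cat >> h.py <<'E'
def tray(c):
    """centre and yaw from dark blob (rim top at z .014), top camera"""
    V=cv2.cvtColor(c['img'],cv2.COLOR_BGR2HSV)
    m=((V[...,2]<115)|((V[...,0]>100)&(V[...,0]<125)&(V[...,1]>130))).astype(np.uint8); m[:,:300]=0;m[:125]=0;m[310:]=0;m[:,480:]=0
    n,l,st,ce=cv2.connectedComponentsWithStats(m); i=1+np.argmax(st[1:,4]); k=cv2.findContours((l==i).astype(np.uint8),0,1)[0][0]
    P=np.array([onplane(c,u,v,.014)[:2] for u,v in cv2.convexHull(k)[:,0]],np.float32)*1000
    r=cv2.minAreaRect(P); a=r[2]; a=(a+45)%90-45
    return np.array(r[0])/1000,a,r[1]
def tp(t,x,y):
    a=np.radians(t[1]); return t[0]+np.array([np.cos(a)*x-np.sin(a)*y,np.sin(a)*x+np.cos(a)*y])
E
python3 - <<'E'
from h import *
s,p,Rm=pose(); print(p,s['grip_width'],s['grip_force'],s['tool_rot'])
w=imaging.get_image('wrist'); cv2.imwrite('pics/w5.png',cv2.resize(w['img'],(800,600)))
c=imaging.get_image('top'); t=tray(c); print(t)
E
```

```text
[0.55290945 0.03726844 0.08280431] 0.456947238540633 29.999915063381195 [-2.04420373e+00 -2.38424055e+00  1.26566196e-03]
(array([ 0.54622217, -0.25966879]), -1.33990478515625, (232.99156188964844, 219.52076721191406))
```

View pics/w5.png

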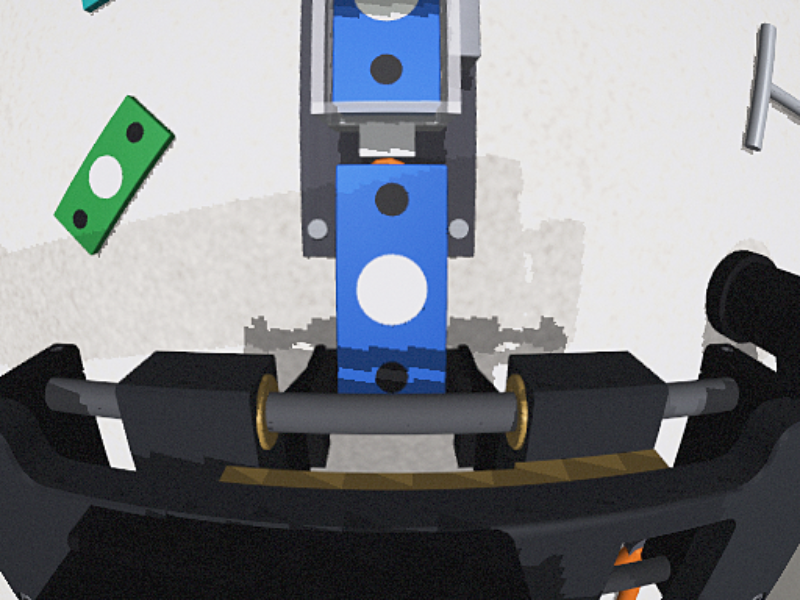

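Spacer 1 is held squarely (390,290) and free of the feeder. Carry it to the first tray slot.

```bash
cat > slot.py <<'E'
import sys
from h import *
SL=[(62,52),(62,-52),(-62,52),(-62,-52),(0,0)]
i=int(sys.argv[1]); off=.032
s,p,Rm=pose(); print(p.round(4),inf(p),s['grip_width'].round(3),round(float(s['grip_force']),1),s['time'])
t=tray(imaging.get_image('top')); print(t[0].round(4),round(t[1],2),t[2])
x,y=np.array(SL[i])/1000; q=tp(t,x,y-off); yaw=np.pi/2+np.radians(t[1])
plan([[*q,.06,yaw],[*q,.007]])
E
python3 slot.py 0
```

```text
Traceback (most recent call last):
  File "slot.py", line 5, in <module>
    s,p,Rm=pose(); print(p.round(4),inf(p),s['grip_width'].round(3),round(float(s['grip_force']),1),s['time'])
                                           ^^^^^^^^^^^^^^^^^^^^^
AttributeError: 'float' object has no attribute 'round'
```

```bash
sed -i "s/s\['grip_width'\].round(3)/round(s['grip_width'],3)/" slot.py; python3 slot.py 0
```

```text
[0.5531 0.0373 0.0831] [   1.4 -145.7] 0.46 30.0 9.0
[ 0.5462 -0.2598] -1.34 (232.7763671875, 219.51246643066406)
-5.67 0.25 0.46 -0.000 -0.000 0.035
-5.66 0.45 0.46 -0.000 -0.000 0.035
-5.64 0.65 0.46 -0.000 -0.000 0.035
-5.62 0.85 0.46 -0.000 -0.000 0.035
-5.58 1.04 0.46 -0.000 -0.000 0.035
-0.00 0.00 5.30 0.000 0.000 0.000
```

Request:
jog_arm(
  rows="-5.67 0.25 0.4 0 0 0.035 1; -5.66 0.45 0.4 0 0 0.035 1; -5.64 0.65 0.4 0 0 0.035 1; -5.62 0.85 0.4 0 0 0.035 1; -5.75 1.05 0.4 0 0 0.035 1",
)

```text
time: 9.68
position: [0.6096, -0.2445, 0.0633]
tool_rot: [2.247, 2.196, 0.0]
ft_force: [0.3, 0.0, 0.6]
grip_width: 0.451
grip_force: 30.0
```

```bash
sed -i 's#return np.array(r\[0\])/1000,a#return np.array(r[0])/1000-[0,.002],a#' h.py; python3 slot.py 0
```

```text
[ 0.6096 -0.2445  0.0633] [  13.8 -432.8] 0.451 30.0 9.675
[ 0.5243 -0.304 ] -1.51 (314.324462890625, 399.8212585449219)
-2.96 -2.09 0.25 0.001 0.007 -0.008
0.00 0.00 5.30 0.000 0.000 0.000
```

Request:
jog_arm(
  rows="0 0 3 0 0 0 1; 0 0 2 0 0 0 1; 0 0 0.5 0 0 0 1; 0 0 0 0 0 0 1",
)

```text
time: 10.22
position: [0.6092, -0.2423, 0.0088]
tool_rot: [-2.244, -2.198, 0.0]
ft_force: [-1.2, 0.5, 0.6]
grip_width: 0.453
grip_force: 30.0
```

Request:
jog_arm(
  rows="0 0 0.2 0 0 0 -0.15; 0 0 0 0 0 0 -0.15; 0 0 0 0 0 0 -0.15; 0 0 -3 0 0 0 -0.15; 0 0 -4 0 0 0 -0.15",
)

```text
time: 10.85
position: [0.6083, -0.2425, 0.0762]
tool_rot: [-2.244, -2.195, 0.001]
ft_force: [-0.2, -0.8, -0.1]
grip_width: 0.579
grip_force: 0.0
```

Run:
```python
from h import *
s,p,Rm=pose(); print(p,s['grip_width'],s['ft_force'])
w=imaging.get_image('wrist'); cv2.imwrite('pics/w6.png',cv2.resize(w['img'],(640,480)))
plan([[.595,-.02,.115,FY+np.pi/2],[*fe(0,.13),.115],[*fe(0,.13),.05]])
```

```text
[ 0.60832552 -0.24251062  0.07624261] 0.5791706673835441 [-0.15571292 -0.76942238 -0.10352993]
5.58 -0.55 -0.81 0.002 0.001 -0.044
5.60 -0.30 -0.81 0.002 0.001 -0.044
5.60 -0.06 -0.80 0.002 0.001 -0.044
5.60 0.19 -0.80 0.002 0.001 -0.044
5.65 -0.57 0.00 0.000 0.000 0.000
5.65 -0.57 0.00 0.000 0.000 0.000
5.65 -0.57 0.00 0.000 0.000 0.000
5.65 -0.57 0.00 0.000 0.000 0.000
5.65 -0.57 0.00 0.000 0.000 0.000
5.65 -0.57 0.00 0.000 0.000 0.000
0.00 0.00 3.25 0.000 0.000 0.000
0.00 0.00 3.25 0.000 0.000 0.000
```

View pics/w6.png

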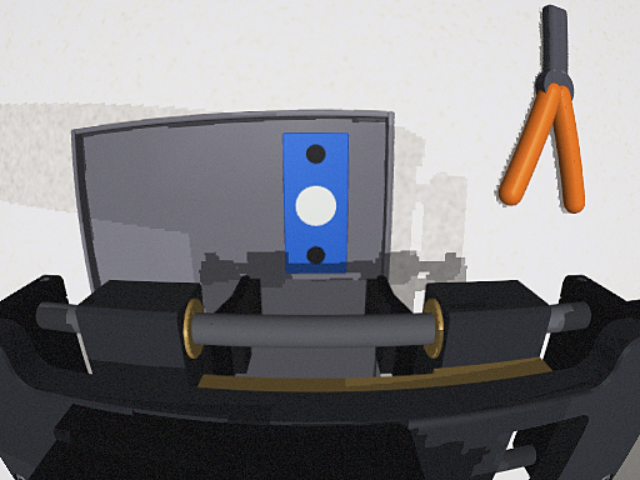

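Spacer 1 lies flat by the right wall (315,205) of the tray. Back to the pusher.

Request:
jog_arm(
  rows="5.58 -0.55 -0.8 0 0 -0.044 1; 5.6 -0.3 -0.8 0 0 -0.044 1; 5.6 -0.05 -0.8 0 0 -0.044 1; 5.6 0.2 -0.8 0 0 -0.044 1; 5.65 -0.57 -0.4 0 0 0 1",
)

```text
time: 11.52
position: [0.5786, 0.0378, 0.1134]
tool_rot: [2.042, 2.385, 0.003]
ft_force: [0.7, 1.2, -0.2]
grip_width: 0.093
grip_force: 0.0
```

Request:
jog_arm(
  rows="5.65 -0.57 0 0 0 0 1; 5.65 -0.57 0 0 0 0 1; 5.65 -0.57 0 0 0 0 1; 5.65 -0.57 0 0 0 0 1; 5.65 -0.57 0 0 0 0 1",
)

```text
time: 12.15
position: [0.5063, 0.312, 0.1129]
tool_rot: [2.044, 2.385, 0.001]
ft_force: [0.8, 0.0, 0.8]
grip_width: 0.005
grip_force: 0.0
```

Run:
```python
from h import *
s,p,Rm=pose(); print(p,inf(p),s['grip_width'])
plan([[*fe(0,.13),.05,FY+np.pi/2]])
```

```text
[0.50632571 0.31204632 0.11286805] [ -2.5 133. ] 0.004701800905257422
-0.15 0.12 3.14 0.001 0.000 -0.001
-0.15 0.12 3.14 0.001 0.000 -0.001
```

Request:
jog_arm(
  rows="0 0.12 3.15 0 0 0 1; 0 0.12 3.15 0 0 0 1; -1.5 0 0 0 0 0 1; -1.2 0 0 0 0 0 1; -1.2 0 0 0 0 0 1",
)

```text
time: 12.78
position: [0.515, 0.2726, 0.0507]
tool_rot: [-2.044, -2.385, -0.003]
ft_force: [-3.1, 4.6, -2.5]
grip_width: 0.005
grip_force: 2.4
```

Request:
jog_arm(
  rows="-1 0 0 0 0 0 1; -0.6 0 0 0 0 0 1; -0.3 0 0 0 0 0 1; 0 0 0 0 0 0 1",
)

```text
time: 13.28
position: [0.5173, 0.2579, 0.0508]
tool_rot: [-2.039, -2.385, -0.01]
ft_force: [-1.9, 11.1, -4.1]
grip_width: 0.002
grip_force: 5.8
```

Request:
jog_arm(
  rows="-0.4 0 0 0 0 0 1; 0 0 0 0 0 0 1",
)

```text
time: 13.52
position: [0.5173, 0.2578, 0.051]
tool_rot: [-2.035, -2.384, -0.018]
ft_force: [-1.6, 17.4, -8.4]
grip_width: 0.004
grip_force: 9.1
```

Request:
jog_arm(
  rows="3.4 0 0 0 0 0 1; 0 0 -3.4 0 0 0 1; 0 0 -3.3 0 0 0 1; -5.93 0 0 0 0 0 -1; -5.93 0 0 0 0 0 -1",
)

```text
time: 14.15
position: [0.5332, 0.163, 0.1186]
tool_rot: [2.04, 2.383, 0.002]
ft_force: [1.5, -1.4, -1.0]
grip_width: 0.149
grip_force: 0.0
```

Request:
jog_arm(
  rows="-5.93 0 0 0 0 0 -1; 0 0 2.5 0 0 0 -0.7; 0 0 0 0 0 0 -0.6",
)

```text
time: 14.52
position: [0.5402, 0.1043, 0.0912]
tool_rot: [2.048, 2.382, -0.004]
ft_force: [-0.3, 0.3, 0.2]
grip_width: 0.489
grip_force: 0.0
```

```bash
cat > front.py <<'E'
from h import *
w=imaging.get_image('wrist'); s,p,Rm=pose(); print(p,inf(p),s['grip_width'],s['time'])
H,S,V=cv2.split(cv2.cvtColor(w['img'],cv2.COLOR_BGR2HSV)); m=((H>100)&(H<125)&(S>130)).astype(np.uint8)
n,l,st,ce=cv2.connectedComponentsWithStats(m)
for i in range(1,n):
    if st[i,4]>150:
        x,y,a,b,_=st[i]; z=.048; print('blue',st[i].tolist(),inf(wray(w,x,y+b,z)),inf(wray(w,x+a,y+b,z)))
plan([[*fe(0,-.072),.036,FY+np.pi/2]])
E
python3 front.py
```

```text
[0.54068544 0.10611251 0.09217908] [ -0.3 -75.7] 0.5342380765500939 14.575
blue [218, 34, 66, 58, 3347] [-22.2  10. ] [22.7  9.8]
blue [218, 117, 66, 61, 3425] [-23.4 -50.4] [ 23.5 -50.6]
blue [224, 190, 56, 31, 1471] [-20.1 -83.2] [ 21.4 -83.3]
0.38 0.03 5.62 0.000 0.001 -0.002
```

The front edge reads -83.2 mm, as it should. Grip and draw.

Request:
jog_arm(
  rows="0.3 0.05 2.7 0 0 0 -0.6; 0 0 2.8 0 0 0 -0.6; 0 0 0 0 0 0 1; 0 0 0 0 0 0 1; 0 0 0 0 0 0 1",
  force=30,
)

```text
time: 15.2
position: [0.5418, 0.1108, 0.0382]
tool_rot: [2.042, 2.385, 0.003]
ft_force: [0.1, 0.4, 0.7]
grip_width: 0.542
grip_force: 0.0
```

Request:
jog_arm(
  rows="0 0 0 0 0 0 1; 0 0 0 0 0 0 1",
)

```text
time: 15.45
position: [0.5413, 0.1105, 0.0377]
tool_rot: [2.043, 2.385, 0.001]
ft_force: [-2.5, -0.7, 7.1]
grip_width: 0.453
grip_force: 30.0
```

Request:
jog_arm(
  rows="-1 0 0 0 0 0 1; -1.5 0 0 0 0 0 1; -1.5 0 0 0 0 0 1; -1.5 0 0 0 0 0 1; -1 0 0 0 0 0 1",
)

```text
time: 16.08
position: [0.5506, 0.0441, 0.0363]
tool_rot: [2.046, 2.384, -0.001]
ft_force: [-0.3, 1.5, 1.9]
grip_width: 0.455
grip_force: 30.0
```

Request:
jog_arm(
  rows="-1 0 0 0 0 0 1; 0 0 -2.5 0 0 0 1; 0 0 -2 0 0 0 1; 0 0 0 0 0 0 1",
)

```text
time: 16.58
position: [0.5534, 0.036, 0.0831]
tool_rot: [2.042, 2.383, 0.002]
ft_force: [0.6, -0.2, -0.6]
grip_width: 0.455
grip_force: 30.0
```

```bash
python3 slot.py 1; python3 front.py | grep blue
```

```text
[0.5534 0.036  0.0831] [   1.4 -147. ] 0.455 30.0 16.575
[ 0.5462 -0.2617] -1.34 (232.7449493408203, 219.52902221679688)
-5.53 -0.08 0.32 0.000 0.000 0.025
-5.53 0.06 0.32 0.000 0.000 0.025
-5.52 0.20 0.32 0.000 0.000 0.025
-5.52 0.34 0.32 0.000 0.000 0.025
-5.51 0.48 0.32 0.000 0.000 0.025
-5.49 0.62 0.31 0.000 0.000 0.025
-5.47 0.76 0.31 0.000 0.000 0.025
0.00 0.00 5.30 0.000 0.000 0.000
blue [216, 0, 67, 62, 3341] [-21. -40.] [ 22.5 -40. ]
blue [209, 102, 79, 150, 8748] [ -29.5 -173.9] [  29.  -173.9]
```

Request:
jog_arm(
  rows="-5.53 -0.1 0.2 0 0 0.025 1; -5.53 0.05 0.2 0 0 0.025 1; -5.52 0.2 0.2 0 0 0.025 1; -5.52 0.35 0.2 0 0 0.025 1; -5.5 0.5 0.2 0 0 0.025 1",
)

```text
time: 17.3
position: [0.59, -0.2389, 0.0701]
tool_rot: [-2.188, -2.252, 0.002]
ft_force: [0.6, 0.2, 0.1]
grip_width: 0.455
grip_force: 30.0
```

Request:
jog_arm(
  rows="-5.5 0.6 0.4 0 0 0.025 1; -5.5 0.75 0.8 0 0 0.025 1; 0 0 1 0 0 0 1",
)

```text
time: 17.68
position: [0.6035, -0.3546, 0.0471]
tool_rot: [2.254, 2.188, -0.006]
ft_force: [-0.7, -0.0, -0.8]
grip_width: 0.452
grip_force: 30.0
```

Run:
```python
from h import *
s,p,Rm=pose(); print(p,s['grip_force']); t=(np.array([.5462,-.2617]),-1.34); plan([[*tp(t,.062,-.084),.008,np.pi/2+np.radians(t[1])]])
```

```text
[ 0.60350148 -0.35455624  0.04711973] 29.950050115585327
0.76 0.26 3.91 -0.003 0.003 -0.006
```

Request:
jog_arm(
  rows="0.5 0.2 1.5 0 0 0 1; 0 0 1 0 0 0 1; 0 0 0 0 0 0 1",
)

```text
time: 18.05
position: [0.6077, -0.34, 0.0232]
tool_rot: [-2.24, -2.199, 0.001]
ft_force: [0.0, -0.2, -0.3]
grip_width: 0.453
grip_force: 30.0
```

Request:
jog_arm(
  rows="-0.5 0 0.8 0 0 0 1; 0 0 0.7 0 0 0 1; 0 0 0 0 0 0 1; 0 0 0 0 0 0 1",
)

```text
time: 18.55
position: [0.6082, -0.3472, 0.0097]
tool_rot: [2.245, 2.198, 0.0]
ft_force: [-0.3, -0.1, -0.3]
grip_width: 0.454
grip_force: 30.0
```

Request:
jog_arm(
  rows="0 0 0.1 0 0 0 -0.15; 0 0 0 0 0 0 -0.15; 0 0 0 0 0 0 -0.15; 0 0 -3 0 0 0 -0.15; 0 0 -4 0 0 0 -0.15",
)

```text
time: 19.18
position: [0.6071, -0.3468, 0.078]
tool_rot: [-2.243, -2.196, 0.001]
ft_force: [0.8, -0.2, 0.4]
grip_width: 0.575
grip_force: 0.0
```

```bash
cat > back.py <<'E'
from h import *
w=imaging.get_image('wrist'); s,p,Rm=pose(); print(p,s['grip_width'])
H,S,V=cv2.split(cv2.cvtColor(w['img'],cv2.COLOR_BGR2HSV)); m=((H>100)&(H<125)&(S>110)).astype(np.uint8)
m[300:]=0; m=cv2.morphologyEx(m,cv2.MORPH_CLOSE,np.ones((7,7)))
for k in cv2.findContours(m,0,1)[0]:
    if cv2.contourArea(k)>600:
        P=np.array([wray(w,u,v,.012)[:2]*1000 for u,v in k[:,0]],np.float32); r=cv2.minAreaRect(P); print('blue',np.round(r[0],1),np.round(r[1],1),round(r[2],1))
plan([[*fe(0,.13),.115,FY+np.pi/2]])
E
python3 back.py
```

```text
[ 0.61091493 -0.34830653  0.08563568] 0.5746530275789804
blue [ 609.2 -313.4] [89.1 39.8] 89.4
blue [ 610.8 -219. ] [72.  39.7] 88.8
5.96 -1.05 -0.30 0.001 0.000 -0.016
5.97 -0.95 -0.29 0.001 0.000 -0.016
5.99 -0.86 -0.29 0.001 0.000 -0.016
6.00 -0.76 -0.29 0.001 0.000 -0.016
6.01 -0.67 -0.28 0.001 0.000 -0.016
6.02 -0.57 -0.28 0.001 0.000 -0.016
6.03 -0.47 -0.28 0.001 0.000 -0.016
6.04 -0.38 -0.28 0.001 0.000 -0.016
6.04 -0.28 -0.27 0.001 0.000 -0.016
6.05 -0.18 -0.27 0.001 0.000 -0.016
6.05 -0.09 -0.27 0.001 0.000 -0.016
```

Spacer 2 is flat at (609,-313) and measures 89x40 mm. Next cycle.

Request:
jog_arm(
  rows="5.95 -1.05 -0.4 0 0 -0.016 1; 5.95 -0.95 -0.4 0 0 -0.016 1; 6 -0.85 -0.4 0 0 -0.016 1; 6 -0.75 -0.4 0 0 -0.016 1; 6 -0.65 -0.4 0 0 -0.016 1",
)

```text
time: 19.85
position: [0.562, -0.0468, 0.099]
tool_rot: [2.154, 2.286, 0.0]
ft_force: [0.2, 0.7, -0.6]
grip_width: 0.094
grip_force: 0.0
```

Request:
jog_arm(
  rows="6 -0.55 -0.4 0 0 -0.016 1; 6 -0.45 -0.4 0 0 -0.016 1; 6 -0.4 -0.3 0 0 -0.016 1; 6 -0.3 -0.3 0 0 -0.016 1; 6 -0.2 0 0 0 -0.016 1",
)

```text
time: 20.48
position: [0.5161, 0.2502, 0.1132]
tool_rot: [2.061, 2.369, 0.002]
ft_force: [1.4, 0.3, 0.3]
grip_width: 0.011
grip_force: 0.0
```

Request:
jog_arm(
  rows="6 -0.1 0 0 0 -0.016 1; 0 0 0 0 0 0 1; 0 0 0 0 0 0 1",
)

```text
time: 20.85
position: [0.5068, 0.3074, 0.1124]
tool_rot: [2.042, 2.387, -0.001]
ft_force: [0.1, -0.1, 1.1]
grip_width: 0.003
grip_force: 0.0
```

Run:
```python
from h import *
s,p,Rm=pose(); print(p,inf(p),s['grip_width'])
plan([[*fe(0,.13),.05,FY+np.pi/2]])
```

```text
[0.50684864 0.30737908 0.11235902] [ -2.7 128.3] 0.003232903694642648
0.09 0.14 3.12 0.000 0.000 0.000
0.08 0.14 3.12 0.000 0.000 0.000
```

Request:
jog_arm(
  rows="0.1 0.14 3.1 0 0 0 1; 0.1 0.14 3.1 0 0 0 1; -1.2 0 0 0 0 0 1; -1.2 0 0 0 0 0 1; -1.2 0 0 0 0 0 1",
)

```text
time: 21.48
position: [0.5152, 0.2743, 0.0517]
tool_rot: [-2.044, -2.386, -0.003]
ft_force: [-1.6, 2.7, -3.0]
grip_width: 0.007
grip_force: 2.0
```

Request:
jog_arm(
  rows="-1 0 0 0 0 0 1; -0.6 0 0 0 0 0 1; -0.5 0 0 0 0 0 1; 0 0 0 0 0 0 1",
)

```text
time: 21.98
position: [0.5177, 0.2581, 0.0518]
tool_rot: [-2.038, -2.387, -0.01]
ft_force: [-1.0, 10.8, -2.2]
grip_width: 0.003
grip_force: 5.3
```

Request:
jog_arm(
  rows="-0.3 0 0 0 0 0 1; 0 0 0 0 0 0 1",
)

```text
time: 22.22
position: [0.5177, 0.2579, 0.0519]
tool_rot: [-2.035, -2.387, -0.015]
ft_force: [-1.3, 14.2, -3.7]
grip_width: 0.005
grip_force: 7.7
```

Request:
jog_arm(
  rows="3.4 0 0 0 0 0 1; 0 0 -3.4 0 0 0 1; 0 0 -3.3 0 0 0 1; -5.93 0 0 0 0 0 -1; -5.93 0 0 0 0 0 -1",
)

```text
time: 22.85
position: [0.5329, 0.1646, 0.1188]
tool_rot: [2.039, 2.385, -0.0]
ft_force: [0.5, -0.4, 0.7]
grip_width: 0.152
grip_force: 0.0
```

Request:
jog_arm(
  rows="-5.83 0 0 0 0 0 -1; 0 0 2.5 0 0 0 -0.7; 0 0 0 0 0 0 -0.6; 0 0 0 0 0 0 -0.6",
)

```text
time: 23.35
position: [0.5409, 0.1101, 0.0935]
tool_rot: [2.04, 2.387, 0.001]
ft_force: [0.2, 0.3, -0.5]
grip_width: 0.602
grip_force: 0.0
```

```bash
python3 front.py
```

```text
[0.54107545 0.11058796 0.09368738] [  0.8 -71.4] 0.6507022498098536 23.4
blue [218, 47, 63, 55, 2988] [-21.2   8.7] [22.2  8.7]
blue [219, 127, 62, 57, 3024] [-21.5 -49.8] [ 23.3 -49.8]
blue [223, 198, 54, 29, 1358] [-19.5 -83.3] [ 21.3 -83.3]
-0.06 -0.09 5.77 0.002 0.001 0.002
```

Request:
jog_arm(
  rows="0 0 2.8 0 0 0 -0.6; 0 0 2.8 0 0 0 -0.6; 0 0 0 0 0 0 1; 0 0 0 0 0 0 1; 0 0 0 0 0 0 1",
)

```text
time: 24.02
position: [0.5416, 0.1102, 0.038]
tool_rot: [2.041, 2.386, 0.003]
ft_force: [0.2, -0.6, -0.2]
grip_width: 0.542
grip_force: 0.0
```

Request:
jog_arm(
  rows="0 0 0 0 0 0 1; 0 0 0 0 0 0 1; 0 0 0 0 0 0 1",
)

```text
time: 24.4
position: [0.5413, 0.1098, 0.0376]
tool_rot: [2.042, 2.386, 0.001]
ft_force: [-1.2, -0.1, 6.6]
grip_width: 0.456
grip_force: 30.0
```

Request:
jog_arm(
  rows="-1 0 0 0 0 0 1; -1.5 0 0 0 0 0 1; -1.5 0 0 0 0 0 1; -1.5 0 0 0 0 0 1; -1 0 0 0 0 0 1",
)

```text
time: 25.02
position: [0.5505, 0.0432, 0.0362]
tool_rot: [2.045, 2.385, -0.002]
ft_force: [-0.7, 1.6, 2.2]
grip_width: 0.455
grip_force: 30.0
```

Request:
jog_arm(
  rows="-1 0 0 0 0 0 1; 0 0 -2.5 0 0 0 1; 0 0 -2 0 0 0 1; 0 0 0 0 0 0 1",
)

```text
time: 25.52
position: [0.5533, 0.0353, 0.083]
tool_rot: [2.041, 2.384, 0.002]
ft_force: [0.0, -0.2, -0.8]
grip_width: 0.455
grip_force: 30.0
```

```bash
python3 slot.py 2; python3 front.py | grep blue
```

```text
[0.5533 0.0353 0.083 ] [   1.3 -147.7] 0.455 30.0 25.525
[ 0.5473 -0.2608] -1.34 (234.75694274902344, 217.421630859375)
-5.22 -2.17 0.44 0.000 0.000 0.036
-5.29 -1.98 0.44 0.000 0.000 0.036
-5.36 -1.79 0.44 0.000 0.000 0.036
-5.42 -1.60 0.44 0.000 0.000 0.036
-5.47 -1.40 0.44 0.000 0.000 0.036
0.00 -0.00 5.30 0.000 0.000 0.000
blue [218, 0, 64, 61, 2977] [-19.9 -40. ] [ 21.6 -40. ]
blue [210, 101, 78, 151, 8797] [ -28.9 -174.5] [  28.9 -174.6]
```

Tray unchanged. Carry spacer 3 to slot (-62, 52).

Request:
jog_arm(
  rows="-5.2 -2.2 0.35 0 0 0.036 1; -5.3 -2 0.35 0 0 0.036 1; -5.35 -1.8 0.35 0 0 0.036 1; -5.4 -1.6 0.35 0 0 0.036 1; -5.45 -1.4 0.35 0 0 0.036 1",
)

```text
time: 26.25
position: [0.4831, -0.2398, 0.063]
tool_rot: [-2.249, -2.192, 0.001]
ft_force: [1.2, 0.3, -1.1]
grip_width: 0.456
grip_force: 30.0
```

Request:
jog_arm(
  rows="0 0 1 0 0 0 1; 0 0 1 0 0 0 1; 0 0 0 0 0 0 1; 0 0 0 0 0 0 1",
)

```text
time: 26.75
position: [0.4851, -0.2368, 0.044]
tool_rot: [-2.246, -2.197, -0.0]
ft_force: [-0.4, 0.0, -1.3]
grip_width: 0.455
grip_force: 30.0
```

Run:
```python
from h import *
s,p,Rm=pose(); print(p,s['grip_force']); t=(np.array([.5465,-.2615]),-1.34); plan([[*tp(t,-.062,.020),.008,np.pi/2+np.radians(t[1])]])
```

```text
[ 0.4850748  -0.23678223  0.04403005] 29.97289538383484
-0.33 -0.00 3.60 0.000 -0.000 0.001
```

Request:
jog_arm(
  rows="-0.3 0 2 0 0 0 1; 0 0 1.6 0 0 0 1; 0 0 0 0 0 0 1; 0 0 0 0 0 0 1",
)

```text
time: 27.25
position: [0.4843, -0.2411, 0.0078]
tool_rot: [-2.248, -2.193, 0.0]
ft_force: [-0.1, -0.2, -0.7]
grip_width: 0.455
grip_force: 30.0
```

Request:
jog_arm(
  rows="0 0 0 0 0 0 -0.15; 0 0 0 0 0 0 -0.15; 0 0 0 0 0 0 -0.15; 0 0 -3 0 0 0 -0.15; 0 0 -4 0 0 0 -0.15",
)

```text
time: 27.88
position: [0.4835, -0.2409, 0.0781]
tool_rot: [-2.247, -2.192, 0.001]
ft_force: [1.1, -0.1, 1.0]
grip_width: 0.576
grip_force: 0.0
```

```bash
python3 back.py
```

```text
[ 0.48738731 -0.24232151  0.08403873] 0.5732161565637909
blue [ 242.9 -328.6] [127.   44.3] 11.3
blue [ 609.2 -209.3] [89.6 42.7] 88.8
blue [ 485.6 -207. ] [89.7 39.8] 89.1
6.13 0.10 -0.37 0.001 0.000 -0.020
6.13 0.22 -0.36 0.001 0.000 -0.020
6.13 0.34 -0.36 0.001 0.000 -0.020
6.12 0.46 -0.36 0.001 0.000 -0.020
6.11 0.58 -0.36 0.001 0.000 -0.020
6.09 0.70 -0.35 0.001 0.000 -0.020
6.08 0.82 -0.35 0.001 0.000 -0.020
6.06 0.94 -0.35 0.001 0.000 -0.020
6.04 1.06 -0.35 0.001 0.000 -0.020
```

Spacer 3 is flat at (486,-207). Next cycle.

Request:
jog_arm(
  rows="6.1 0.1 -0.6 0 0 -0.02 1; 6.1 0.2 -0.6 0 0 -0.02 1; 6.1 0.35 -0.6 0 0 -0.02 1; 6.1 0.45 -0.5 0 0 -0.02 1; 6.1 0.6 -0.5 0 0 -0.02 1",
)

```text
time: 28.55
position: [0.4969, 0.0657, 0.1066]
tool_rot: [2.135, 2.302, 0.0]
ft_force: [0.9, -0.4, -0.2]
grip_width: 0.092
grip_force: 0.0
```

Request:
jog_arm(
  rows="6.1 0.7 -0.4 0 0 -0.02 1; 6.1 0.8 -0.3 0 0 -0.02 1; 6.05 0.95 0 0 0 -0.02 1; 6.05 1.05 0 0 0 -0.02 1; 0 0 0 0 0 0 1",
)

```text
time: 29.18
position: [0.5032, 0.3169, 0.1134]
tool_rot: [-2.028, -2.394, -0.005]
ft_force: [-0.6, 0.3, -0.0]
grip_width: 0.003
grip_force: 0.0
```

Run:
```python
from h import *
s,p,Rm=pose(); print(p,inf(p),s['grip_width'])
plan([[*fe(0,.13),.05,FY+np.pi/2]])
```

```text
[0.50321599 0.31685748 0.11337048] [ -4.8 138.3] 0.002670837666168119
-0.43 0.24 3.17 -0.000 -0.003 0.005
-0.42 0.24 3.17 -0.000 -0.003 0.005
```

Request:
jog_arm(
  rows="0 0.2 3.15 0 0 0.005 1; 0 0.2 3.15 0 0 0.005 1; -1.4 0 0 0 0 0 1; -1.2 0 0 0 0 0 1; -1.2 0 0 0 0 0 1",
)

```text
time: 29.8
position: [0.516, 0.2722, 0.0512]
tool_rot: [2.055, 2.376, 0.003]
ft_force: [-1.3, 3.9, -1.7]
grip_width: 0.008
grip_force: 1.8
```

Request:
jog_arm(
  rows="-1 0 0 0 0 0 1; -0.6 0 0 0 0 0 1; -0.5 0 0 0 0 0 1; 0 0 0 0 0 0 1",
)

```text
time: 30.3
position: [0.5182, 0.258, 0.0513]
tool_rot: [-2.047, -2.376, -0.014]
ft_force: [-0.7, 14.5, -3.7]
grip_width: 0.006
grip_force: 7.0
```

Request:
jog_arm(
  rows="-0.3 0 0 0 0 0 1; 0 0 0 0 0 0 1",
)

```text
time: 30.55
position: [0.5182, 0.2579, 0.0514]
tool_rot: [-2.044, -2.376, -0.02]
ft_force: [-2.1, 19.0, -5.7]
grip_width: 0.005
grip_force: 9.4
```

Request:
jog_arm(
  rows="3.6 0 0 0 0 -0.008 1; 0 0 -3.4 0 0 0 1; 0 0 -3.3 0 0 0 1; -5.93 0 0 0 0 0 -1; -5.93 0 0 0 0 0 -1",
)

```text
time: 31.18
position: [0.5332, 0.1646, 0.1181]
tool_rot: [2.041, 2.383, -0.0]
ft_force: [2.2, -1.6, -0.4]
grip_width: 0.146
grip_force: 0.0
```

Request:
jog_arm(
  rows="-5.83 0 0 0 0 0 -1; 0 0 2.5 0 0 0 -0.7; 0 0 0 0 0 0 -0.6; 0 0 0 0 0 0 -0.6",
)

```text
time: 31.68
position: [0.5412, 0.11, 0.0929]
tool_rot: [2.043, 2.385, 0.001]
ft_force: [-0.3, -0.3, 0.2]
grip_width: 0.604
grip_force: 0.0
```

```bash
python3 front.py
```

```text
[0.54131579 0.11045028 0.09312832] [  1.  -71.6] 0.6469031226035263 31.725
blue [219, 50, 61, 51, 2759] [-20.1   9.2] [21.9  9.2]
blue [220, 126, 59, 55, 2806] [-20.4 -47.6] [ 22.  -47.6]
blue [223, 198, 55, 29, 1372] [-19.2 -83.2] [ 22.2 -83.2]
-0.04 -0.11 5.71 0.001 0.000 0.000
```

Request:
jog_arm(
  rows="0 -0.1 2.8 0 0 0 -0.6; 0 0 2.8 0 0 0 -0.6; 0 0 0 0 0 0 1; 0 0 0 0 0 0 1; 0 0 0 0 0 0 1",
)

```text
time: 32.35
position: [0.541, 0.1098, 0.0375]
tool_rot: [2.043, 2.384, 0.003]
ft_force: [-0.2, 0.5, 0.7]
grip_width: 0.541
grip_force: 0.0
```

Request:
jog_arm(
  rows="0 0 0 0 0 0 1; 0 0 0 0 0 0 1; 0 0 0 0 0 0 1",
)

```text
time: 32.72
position: [0.5407, 0.1095, 0.037]
tool_rot: [2.044, 2.384, 0.002]
ft_force: [-0.5, -1.0, 6.3]
grip_width: 0.451
grip_force: 30.0
```

Request:
jog_arm(
  rows="-1 0 0 0 0 0 1; -1.5 0 0 0 0 0 1; -1.5 0 0 0 0 0 1; -1.5 0 0 0 0 0 1; -1 0 0 0 0 0 1",
)

```text
time: 33.35
position: [0.5497, 0.0427, 0.0356]
tool_rot: [-2.048, -2.383, 0.002]
ft_force: [-0.3, 2.4, 2.5]
grip_width: 0.455
grip_force: 30.0
```

Request:
jog_arm(
  rows="-1 0 0 0 0 0 1; 0 0 -2.5 0 0 0 1; 0 0 -2 0 0 0 1; 0 0 0 0 0 0 1",
)

```text
time: 33.85
position: [0.5524, 0.0349, 0.0825]
tool_rot: [2.043, 2.382, 0.002]
ft_force: [-0.2, 0.3, -1.0]
grip_width: 0.456
grip_force: 30.0
```

```bash
python3 slot.py 3; python3 front.py | grep blue
```

```text
[0.5524 0.0349 0.0825] [   0.4 -147.9] 0.456 30.0 33.85
[ 0.5466 -0.261 ] -1.03 (233.55276489257812, 219.7042236328125)
-5.20 -1.79 0.31 0.000 0.000 0.024
-5.24 -1.66 0.31 0.000 0.000 0.024
-5.28 -1.54 0.31 0.000 0.000 0.024
-5.32 -1.41 0.31 0.000 0.000 0.024
-5.35 -1.28 0.31 0.000 0.000 0.024
-5.38 -1.15 0.31 0.000 0.000 0.024
-5.40 -1.01 0.31 0.000 0.000 0.024
-0.00 0.00 5.30 0.000 0.000 0.000
blue [220, 0, 61, 60, 2671] [-19.3 -39.7] [ 20.2 -39.8]
blue [212, 100, 79, 152, 8877] [ -28.3 -174.5] [  30.1 -174.7]
```

Request:
jog_arm(
  rows="-5.2 -1.8 0.2 0 0 0.024 1; -5.25 -1.65 0.2 0 0 0.024 1; -5.3 -1.55 0.2 0 0 0.024 1; -5.3 -1.4 0.2 0 0 0.024 1; -5.35 -1.3 0.2 0 0 0.024 1",
)

```text
time: 34.58
position: [0.5011, -0.2371, 0.07]
tool_rot: [-2.184, -2.257, 0.001]
ft_force: [-0.0, 0.3, -0.3]
grip_width: 0.457
grip_force: 30.0
```

Request:
jog_arm(
  rows="-5.4 -1.15 0.2 0 0 0.024 1; -5.4 -1 0.2 0 0 0.024 1; 0 0 1 0 0 0 1; 0 0 1.5 0 0 0 1; 0 0 0 0 0 0 1",
)

```text
time: 35.2
position: [0.4824, -0.3412, 0.0399]
tool_rot: [-2.232, -2.205, -0.0]
ft_force: [0.2, -0.7, -0.4]
grip_width: 0.456
grip_force: 30.0
```

Run:
```python
from h import *
s,p,Rm=pose(); print(p,s['grip_force']); t=(np.array([.5465,-.2612]),-1.2); plan([[*tp(t,-.062,-.084),.008,np.pi/2+np.radians(t[1])]])
```

```text
[ 0.48237763 -0.34120951  0.0398814 ] 29.993894398212433
-0.28 0.05 3.19 -0.003 -0.003 0.009
```

Request:
jog_arm(
  rows="-0.3 0 1.6 0 0 0.009 1; 0 0 1.6 0 0 0 1; 0 0 0 0 0 0 1; 0 0 0 0 0 0 1",
)

```text
time: 35.7
position: [0.4833, -0.3469, 0.0101]
tool_rot: [2.248, 2.195, 0.0]
ft_force: [0.1, -0.5, -0.7]
grip_width: 0.454
grip_force: 30.0
```

Request:
jog_arm(
  rows="0 0 0 0 0 0 -0.15; 0 0 0 0 0 0 -0.15; 0 0 0 0 0 0 -0.15; 0 0 -3 0 0 0 -0.15; 0 0 -4 0 0 0 -0.15",
)

```text
time: 36.33
position: [0.4823, -0.3465, 0.0799]
tool_rot: [-2.246, -2.193, 0.0]
ft_force: [0.6, -0.8, 0.3]
grip_width: 0.575
grip_force: 0.0
```

```bash
python3 back.py
```

```text
[ 0.48587363 -0.34846443  0.08638378] 0.5737449327984759
blue [ 741.9 -399.9] [ 25.  127.1] 71.4
blue [ 607.4 -313.7] [89.6 42.7] 89.4
blue [ 485.2 -312.5] [89.6 39.8] 88.3
blue [ 609.1 -210.8] [88.1 42.6] 88.9
blue [ 485.5 -217. ] [70.6 39.8] 89.0
5.98 0.07 -0.29 0.000 0.000 -0.016
5.98 0.17 -0.28 0.000 0.000 -0.016
5.98 0.27 -0.28 0.000 0.000 -0.016
5.97 0.36 -0.28 0.000 0.000 -0.016
5.97 0.46 -0.28 0.000 0.000 -0.016
5.96 0.56 -0.27 0.000 0.000 -0.016
5.95 0.65 -0.27 0.000 0.000 -0.016
5.94 0.75 -0.27 0.000 0.000 -0.016
5.92 0.84 -0.27 0.000 0.000 -0.016
5.91 0.94 -0.26 0.000 0.000 -0.016
5.89 1.04 -0.26 0.000 0.000 -0.016
```

Four are placed flat. Fifth cycle.

Request:
jog_arm(
  rows="5.95 0.05 -0.5 0 0 -0.016 1; 5.95 0.15 -0.5 0 0 -0.016 1; 5.95 0.25 -0.5 0 0 -0.016 1; 5.95 0.35 -0.5 0 0 -0.016 1; 5.95 0.45 -0.4 0 0 -0.016 1",
)

```text
time: 37.0
position: [0.4933, -0.0476, 0.1046]
tool_rot: [2.157, 2.282, -0.0]
ft_force: [1.0, 0.2, -0.1]
grip_width: 0.089
grip_force: 0.0
```

Request:
jog_arm(
  rows="5.95 0.55 -0.4 0 0 -0.016 1; 5.95 0.65 -0.4 0 0 -0.016 1; 5.95 0.75 -0.2 0 0 -0.016 1; 5.9 0.85 0 0 0 -0.016 1; 5.9 0.95 0 0 0 -0.016 1",
)

```text
time: 37.62
position: [0.5049, 0.2509, 0.1143]
tool_rot: [2.065, 2.366, 0.001]
ft_force: [0.9, 0.6, 0.4]
grip_width: 0.004
grip_force: 0.0
```

Request:
jog_arm(
  rows="5.9 1.05 0 0 0 -0.016 1; 0 0 0 0 0 0 1; 0 0 0 0 0 0 1",
)

```text
time: 38.0
position: [0.5068, 0.309, 0.1137]
tool_rot: [2.045, 2.384, -0.001]
ft_force: [-0.1, -1.1, -0.1]
grip_width: 0.008
grip_force: 0.0
```

Run:
```python
from h import *
s,p,Rm=pose(); print(p,inf(p),s['grip_width'])
plan([[*fe(0,.13),.05,FY+np.pi/2]])
```

```text
[0.50679778 0.30898617 0.11371303] [ -2.5 129.9] 0.008031236054755034
0.01 0.13 3.19 -0.000 0.000 -0.001
0.01 0.13 3.19 -0.000 0.000 -0.001
```

Request:
jog_arm(
  rows="0.1 0.13 3.2 0 0 0 1; 0 0.13 3.1 0 0 0 1; -1.3 0 0 0 0 0 1; -1.2 0 0 0 0 0 1; -1.2 0 0 0 0 0 1",
)

```text
time: 38.62
position: [0.5157, 0.2734, 0.0523]
tool_rot: [2.047, 2.382, 0.003]
ft_force: [-0.8, 3.3, -0.9]
grip_width: 0.004
grip_force: 1.5
```

Request:
jog_arm(
  rows="-1 0 0 0 0 0 1; -0.6 0 0 0 0 0 1; -0.5 0 0 0 0 0 1; 0 0 0 0 0 0 1",
)

```text
time: 39.12
position: [0.5181, 0.2581, 0.0523]
tool_rot: [-2.041, -2.384, -0.011]
ft_force: [0.5, 10.2, -1.0]
grip_width: 0.007
grip_force: 5.1
```

Request:
jog_arm(
  rows="-0.3 0 0 0 0 0 1; 0 0 0 0 0 0 1",
)

```text
time: 39.38
position: [0.5181, 0.2579, 0.0524]
tool_rot: [-2.038, -2.384, -0.017]
ft_force: [-0.9, 15.5, -4.1]
grip_width: 0.007
grip_force: 7.5
```

Request:
jog_arm(
  rows="3.4 0 0 0 0 0 1; 0 0 -3.4 0 0 0 1; 0 0 -3.3 0 0 0 1; -5.93 0 0 0 0 0 -1; -5.93 0 0 0 0 0 -1",
)

```text
time: 40.0
position: [0.5322, 0.1647, 0.1187]
tool_rot: [2.042, 2.383, -0.0]
ft_force: [1.4, -1.8, 0.0]
grip_width: 0.152
grip_force: 0.0
```

Request:
jog_arm(
  rows="-5.83 0 0 0 0 0 -1; 0 0 2.5 0 0 0 -0.7; 0 0 0 0 0 0 -0.6; 0 0 0 0 0 0 -0.6",
)

```text
time: 40.5
position: [0.5403, 0.1099, 0.0938]
tool_rot: [2.044, 2.385, 0.001]
ft_force: [-0.0, -0.7, 1.1]
grip_width: 0.6
grip_force: 0.0
```

```bash
python3 front.py
```

```text
[0.54052395 0.11028825 0.09400174] [  0.2 -71.6] 0.6509074527383991 40.55
blue [222, 126, 57, 54, 2057] [-19.8 -47. ] [ 21.2 -47.1]
blue [223, 198, 55, 29, 1359] [-20.1 -83.5] [ 21.5 -83.6]
-0.04 -0.03 5.80 0.001 0.000 -0.000
```

Only one spacer is left in the magazine, and it is out by the full 33 mm. Grip and draw.

Request:
jog_arm(
  rows="0 0 2.8 0 0 0 -0.6; 0 0 2.8 0 0 0 -0.6; 0 0 0 0 0 0 1; 0 0 0 0 0 0 1; 0 0 0 0 0 0 1",
)

```text
time: 41.18
position: [0.5413, 0.1096, 0.0385]
tool_rot: [2.045, 2.383, 0.003]
ft_force: [0.5, -0.4, 0.1]
grip_width: 0.546
grip_force: 0.0
```

Request:
jog_arm(
  rows="0 0 0 0 0 0 1; 0 0 0 0 0 0 1; 0 0 0 0 0 0 1",
)

```text
time: 41.55
position: [0.541, 0.1092, 0.038]
tool_rot: [2.046, 2.383, 0.001]
ft_force: [-0.4, 0.2, 6.1]
grip_width: 0.453
grip_force: 30.0
```

Request:
jog_arm(
  rows="-1 0 0 0 0 0 1; -1.5 0 0 0 0 0 1; -1.5 0 0 0 0 0 1; -1.5 0 0 0 0 0 1; -1 0 0 0 0 0 1",
)

```text
time: 42.18
position: [0.55, 0.0427, 0.0366]
tool_rot: [-2.049, -2.382, 0.002]
ft_force: [-0.4, 2.2, 2.6]
grip_width: 0.451
grip_force: 30.0
```

Request:
jog_arm(
  rows="-1 0 0 0 0 0 1; 0 0 -2.5 0 0 0 1; 0 0 -2 0 0 0 1; 0 0 0 0 0 0 1",
)

```text
time: 42.68
position: [0.5527, 0.0347, 0.0835]
tool_rot: [2.045, 2.381, 0.002]
ft_force: [0.1, -0.4, -0.1]
grip_width: 0.459
grip_force: 30.0
```

```bash
python3 slot.py 4; python3 front.py | grep blue
python3 - <<'E'
from h import *
c=imaging.get_image('top'); cv2.imwrite('pics/t7.png',cv2.resize(c['img'][140:280,130:480],None,fx=2.2,fy=2.2))
E
```

```text
[0.5527 0.0347 0.0835] [   0.6 -148.2] 0.459 30.0 42.675
[ 0.5468 -0.2612] -0.96 (233.30372619628906, 219.42160034179688)
-5.39 -0.92 0.38 0.000 0.000 0.028
-5.41 -0.77 0.38 0.000 0.000 0.028
-5.43 -0.62 0.38 0.000 0.000 0.028
-5.44 -0.46 0.38 0.000 0.000 0.028
-5.45 -0.31 0.38 0.000 0.000 0.028
-5.46 -0.16 0.37 0.000 0.000 0.028
-0.00 0.00 5.30 0.000 0.000 0.000
blue [209, 100, 79, 152, 8885] [ -30.5 -175.3] [  28.2 -175.4]
```

View pics/t7.png

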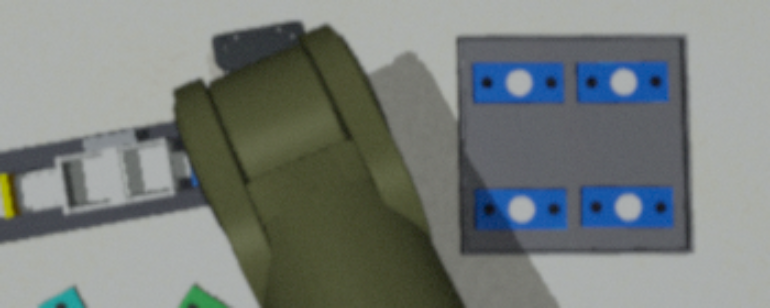

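The magazine is empty, and the four spacers lie flat in the tray with a free strip in the middle (x 505–588 mm). I'll place the last one there with a small release opening.

Request:
jog_arm(
  rows="-5.4 -0.9 0.3 0 0 0.028 1; -5.4 -0.75 0.3 0 0 0.028 1; -5.45 -0.6 0.3 0 0 0.028 1; -5.45 -0.45 0.3 0 0 0.028 1; -5.45 -0.3 0.3 0 0 0.028 1",
)

```text
time: 43.45
position: [0.5469, -0.24, 0.0659]
tool_rot: [-2.208, -2.233, 0.001]
ft_force: [0.2, 0.7, -0.2]
grip_width: 0.455
grip_force: 30.0
```

Request:
jog_arm(
  rows="-5.45 -0.15 0.3 0 0 0.02 1; 0 0 1 0 0 0 1; 0 0 1.5 0 0 0 1; 0 0 0 0 0 0 1; 0 0 0 0 0 0 1",
)

```text
time: 44.08
position: [0.5473, -0.2913, 0.039]
tool_rot: [-2.227, -2.215, -0.0]
ft_force: [0.9, -0.7, -0.0]
grip_width: 0.452
grip_force: 30.0
```

Run:
```python
from h import *
s,p,Rm=pose(); print(p,s['grip_force']); plan([[.5465,-.293,.008,np.pi/2+np.radians(-1.1)]])
```

```text
[ 0.54728627 -0.29125618  0.0390266 ] 29.955398440361023
-0.18 -0.08 3.10 -0.000 -0.000 0.014
```

Request:
jog_arm(
  rows="0 -0.1 1.6 0 0 0.014 1; 0 0 1.5 0 0 0 1; 0 0 0 0 0 0 1; 0 0 0 0 0 0 1",
)

```text
time: 44.58
position: [0.546, -0.2928, 0.0079]
tool_rot: [-2.246, -2.197, -0.0]
ft_force: [-0.7, -0.7, -0.1]
grip_width: 0.457
grip_force: 30.0
```

Request:
jog_arm(
  rows="0 0 0 0 0 0 -0.05; 0 0 0 0 0 0 -0.05; 0 0 0 0 0 0 -0.05; 0 0 -2 0 0 0 -0.05; 0 0 -4 0 0 0 -0.05",
)

```text
time: 45.2
position: [0.5449, -0.2924, 0.0684]
tool_rot: [-2.244, -2.195, 0.001]
ft_force: [0.4, -0.4, 1.0]
grip_width: 0.526
grip_force: 0.0
```

Request:
jog_arm(
  rows="5.5 0 -3 0 0 -0.028 -0.05; 5.5 0 0 0 0 -0.028 -0.05; 5.5 0 0 0 0 -0.028 -0.05; 5.5 0 0 0 0 -0.028 -0.05; 5.5 0 0 0 0 -0.028 -0.05",
)

```text
time: 45.82
position: [0.5369, -0.0165, 0.0996]
tool_rot: [2.084, 2.348, 0.001]
ft_force: [0.6, 0.8, -0.2]
grip_width: 0.527
grip_force: 0.0
```

Run:
```python
from h import *
s,p,Rm=pose(); print(p,s['grip_width'])
c=imaging.get_image('top'); cv2.imwrite('pics/t8.png',cv2.resize(c['img'][140:280,130:480],None,fx=2.2,fy=2.2)); print(tray(c))
H,S,V=cv2.split(cv2.cvtColor(c['img'],cv2.COLOR_BGR2HSV)); m=((H>100)&(H<125)&(S>130)).astype(np.uint8); m[:,:335]=0; m=cv2.morphologyEx(m,cv2.MORPH_CLOSE,np.ones((7,7)))
for k in cv2.findContours(m,0,1)[0]:
    if cv2.contourArea(k)>100:
        r=cv2.minAreaRect(np.array([onplane(c,u,v,.012)[:2]*1000 for u,v in k[:,0]],np.float32)); print(np.round(r[0],1),np.round(r[1],1))
plan([[*fe(0,-.078),.11,FY+np.pi/2],[*fe(0,-.078),.02]])
```

```text
[ 0.53691948 -0.01652975  0.09960748] 0.52717265035569
(array([ 0.49197552, -0.22015437]), -1.5051956176757812, (313.515380859375, 330.8053894042969))
[ 485.1 -283.4] [146.3  39. ]
[ 546.6 -257.4] [90.3 39.2]
[ 610.  -261.5] [193.5  39.6]
5.44 1.00 -0.47 0.001 -0.002 -0.012
5.43 1.07 -0.49 0.001 -0.002 -0.012
0.00 0.00 4.50 0.000 0.000 0.000
0.00 0.00 4.50 0.000 0.000 0.000
```

View pics/t8.png

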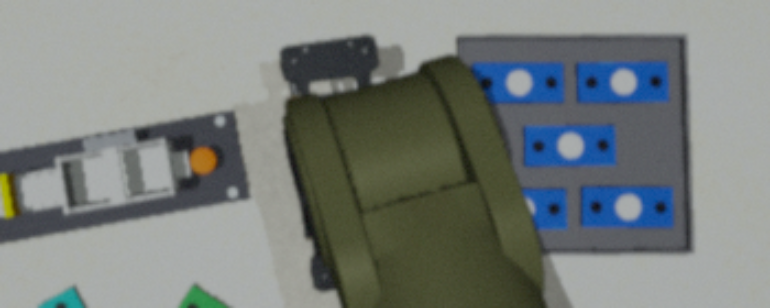

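All five are flat: the middle one is at (570,146), and the cap (203,160) is still down. Now pinch the cap and pull it up.

Request:
jog_arm(
  rows="5.4 1 -0.3 0 0 -0.012 -0.05; 5.4 1.05 0 0 0 -0.012 -0.05; 0 0 3 0 0 0 -0.05; 0 0 0 0 0 0 -0.05; 0 0 0 0 0 0 -0.05",
)

```text
time: 46.5
position: [0.5442, 0.0905, 0.0721]
tool_rot: [2.059, 2.371, 0.001]
ft_force: [0.4, -0.6, -0.3]
grip_width: 0.529
grip_force: 0.0
```

Run:
```python
from h import *
s,p,Rm=pose(); print(p,inf(p),s['grip_width'])
plan([[*fe(0,-.077),.021,FY+np.pi/2]])
```

```text
[0.5442167  0.09051428 0.07208954] [  0.8 -91.7] 0.5292588975732194
1.47 -0.11 5.11 0.001 0.001 -0.014
```

Request:
jog_arm(
  rows="1.3 -0.1 0 0 0 -0.014 -0.05; 0 0 2.5 0 0 0 -0.05; 0 0 2.5 0 0 0 -0.05; 0 0 0 0 0 0 -0.05; 0 0 0 0 0 0 -0.05",
)

```text
time: 47.12
position: [0.5414, 0.1046, 0.0222]
tool_rot: [2.041, 2.387, 0.002]
ft_force: [0.4, 1.1, -0.3]
grip_width: 0.524
grip_force: 0.0
```

Request:
jog_arm(
  rows="0 0 0 0 0 0 1; 0 0 0 0 0 0 1; 0 0 0 0 0 0 1; 0 0 0 0 0 0 1; 0 0 0 0 0 0 1",
  force=35,
)

```text
time: 47.75
position: [0.5406, 0.104, 0.0214]
tool_rot: [2.042, 2.388, -0.001]
ft_force: [-2.5, -0.8, 5.7]
grip_width: 0.288
grip_force: 35.0
```

Request:
jog_arm(
  rows="0 0 -0.8 0 0 0 1; 0 0 -0.8 0 0 0 1; 0 0 -0.8 0 0 0 1; 0 0 -0.4 0 0 0 1; 0 0 0 0 0 0 1",
)

```text
time: 48.38
position: [0.5406, 0.104, 0.0462]
tool_rot: [-2.041, -2.387, -0.004]
ft_force: [9.9, 3.0, -26.7]
grip_width: 0.286
grip_force: 35.0
```

Request:
jog_arm(
  rows="0 0 0 0 0 0 1; 0 0 0 0 0 0 1",
)

```text
time: 48.62
position: [0.5405, 0.104, 0.0462]
tool_rot: [-2.041, -2.387, -0.003]
ft_force: [10.0, 3.6, -26.5]
grip_width: 0.284
grip_force: 35.0
```

The cap rose 24.8 mm and is against its upper stop. Release and retreat.

Request:
jog_arm(
  rows="0 0 0.2 0 0 0 -0.2; 0 0 0 0 0 0 -0.2; 0 0 0 0 0 0 -0.2; 0 0 0 0 0 0 -0.2; 0 0 -4 0 0 0 -0.2",
)

```text
time: 49.25
position: [0.5384, 0.1033, 0.0852]
tool_rot: [-2.039, -2.385, 0.006]
ft_force: [-0.4, 0.4, 0.6]
grip_width: 0.595
grip_force: 0.0
```

Request:
jog_arm(
  rows="0 0 -5 0 0 0 -0.2; 0 0 -5 0 0 0 -0.2; -4 -4 0 0 0 0 -0.2; -4 -4 0 0 0 0 -0.2; 0 0 0 0 0 0 -0.2",
)

```text
time: 49.88
position: [0.4723, 0.0069, 0.187]
tool_rot: [2.051, 2.375, -0.009]
ft_force: [0.1, 0.7, -0.8]
grip_width: 0.6
grip_force: 0.0
```

Run:
```python
from h import *
c=imaging.get_image('scene'); cv2.imwrite('pics/s9.png',cv2.resize(c['img'],(800,600)))
s,p,Rm=pose(); print(p,s['ft_force'],s['time'])
h=cv2.cvtColor(c['img'],cv2.COLOR_BGR2HSV); m=((h[...,0]<16)&(h[...,1]>150))[140:200,255:300]; ys,xs=np.nonzero(m); print(len(xs),xs.min()+255 if len(xs) else 0,ys.min()+140 if len(xs) else 0, 'was x267 y165 n178')
```

```text
[0.47359047 0.00981021 0.18734755] [ 0.28539874 -0.53534272  0.51495679] 49.925
179 267 165 was x267 y165 n178
```

View pics/s9.png

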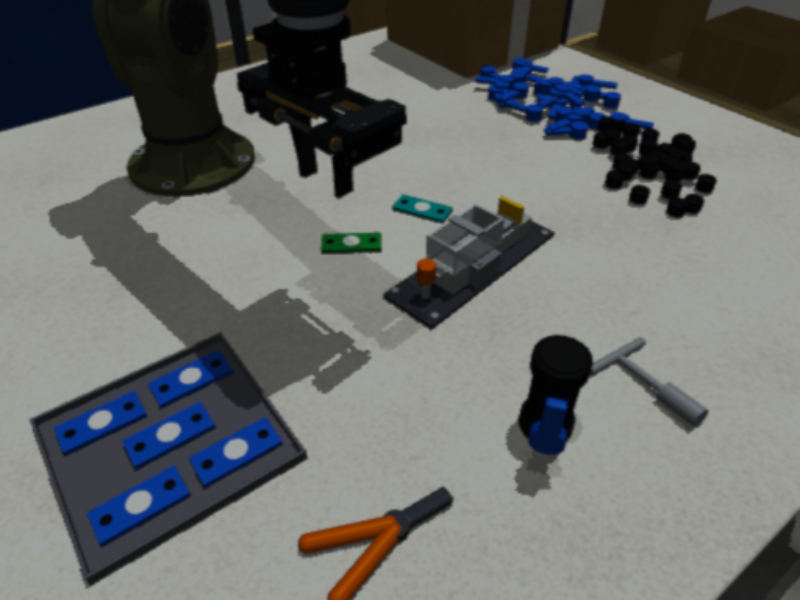

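The cap is up again (426,270), in the same pixels as at the start. All five spacers lie flat in the tray, the feeder is empty, and the valve, pliers and T-key have not moved.

Request:
jog_arm(
  rows="0 0 0 0 0 0 -0.2; 0 0 0 0 0 0 -0.2; 0 0 0 0 0 0 -0.2",
)

```text
time: 50.3
position: [0.4743, 0.0142, 0.1868]
tool_rot: [-2.037, -2.39, -0.001]
ft_force: [-0.0, -0.0, -0.1]
grip_width: 0.601
grip_force: 0.0
```

```bash
python3 -c "
from bench import ticket
print(ticket.close_job())"
```

```text
the job is handed in; nothing more can be done
None
```

I handed the job in at about 50 s: the last picture shows all five spacers flat in the tray, the feeder empty, the orange cap up, and the valve, pliers and T-key unmoved; no verdict came back.

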